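Gauge and sort pipe-rest roller sleeves on a tilting gauge fixture

ROBOT

A 6-joint arm with a two-finger parallel gripper is mounted at the origin on the work surface. World frame = base frame: x ahead of the robot, y to its left, z up, the work surface at z = 0. Lengths are in m, angles in degrees, forces in N, time in s.
With the tool pointing down it reaches from about 0.4 to 0.825 m from the base axis. Payload 7 kg.
Tool frame: the origin (TCP) lies between the finger pads; the fingertips stand 22 mm ahead of it and the grasp point (between the pads) lies 3 mm ahead of it; z points along the fingers, y is the line along which they close (so a half turn about z gives the same grasp; the last joint's range is limited). The gripper opens to 88 mm and grips with 3 to 60 N. Pads are 19 mm wide; open, the fingers measure 130 mm over their backs; the gripper's body (78 mm by 193 mm) begins 47 mm behind the grasp point.
Start: joints at [81.022, 20.546, 0.682, 0, -70.136, -16.507], TCP at [0.29, 0.609, 0.249] pointing down, gripper open.
Joint ranges: [-176.03, 176.03], [-82.01, 121.73], [-58.28, 71.71], [-173.87, 95.51], [-174.79, -0.11], [-173.66, 173.66]. Speed limits (degrees/s): [136.94, 136.94, 172.46, 180, 180, 180].

INTERFACE

Orientations are given as [roll, pitch, yaw] about the fixed x, y, z axes, in that order (R = Rz(yaw) Ry(pitch) Rx(roll)).
In Python, from plant import ctrl gives the robot as it stands.
- The arm moves only by the tool apply_moves, never from a script. Its argument "targets" is a list of rows, each an object with "travel": the shift along the tool's x, y, z in mm, a list of three; "roll": the turn about the tool's z in degrees; "jaw": the finger opening in mm, from 0 to 87.6. In form: [{"travel": [tx, ty, tz], "roll": roll, "jaw": jaw}, ...]. A call has 1 to 10 rows; each row shifts and turns the commanded pose from where the row before left it, along the tool's axes as they then stand; what a row does not reach is not made up. A row lasts 1/10 s, in which the tool goes at most 50 mm and 8.59 degrees, less where a joint would pass 70% of its speed; a pose out of reach is approached as far as the arm can. A call with a gripper value outside its range is refused whole. The fingers move at their own pace and stop on an object; the grip force is fixed at half the most. Time passes only in rows, so rows that do not move let the fingers close. It gives the time, the measured TCP pose, the force, the opening and the grip force at its end, in the units of the state.
- ctrl.get_obs(): the state, without advancing time (a new reading comes with each control period).
- ctrl.snapshot(name): name is "side" or "top" or "wrist"; returns the picture (400x640x3 uint8, red, green, blue); there is no depth.
- ctrl.calibration(name): a dict with "K" (3x3 intrinsics, pixels), "dist_coeffs" ([k1, k2, p1, p2, k3] as OpenCV has them; the pictures are not rectified), "extrinsics" (4x4, takes a point from camera to world coordinates); the wrist camera has in their place "hand_eye" (4x4, takes a point from camera to tool coordinates, whose origin is the TCP and whose axes are the flange's). Camera axes: x right, y down, z forward; pixel columns grow to the right and rows downward; lengths in m; the calibration is good to about 2 mm. A picture is of the moment at which its call begins: read the wrist's pose just before it. calibration takes no time and is no camera call.
- ctrl.close_job(): hands the job in; it is judged then, once.
The state is a dict: "clock": time; "joint_pos": joint angles; "qvel": joint speeds; "tau": joint torques, N m; "tool_pos": TCP position; "orientation": TCP orientation; "force": force on the tool from outside, world axes, zero at the start; "moment": the same for the moment, N m; "opening": finger opening in m; "gripper_force": force on a finger pad.
Only numpy, scipy, OpenCV 4.12 (cv2) and the standard library are available. Lean on these libraries where they do the work, as an engineer would, in place of code of your own. Each camera call takes 0.05 s, during which the arm holds its last target. There are 200 camera calls.

TASK

Check the painted roller sleeves for the glass shop's pipe rest: by its crank, swing the gauge head until the gauge of the same colour as the disc in the job board's white frame stands upright, and lock it there with the lock pin pushed fully home. Then take the sleeves that are there in the order red, orange, green, black, purple, slide each onto the upright gauge as far as it will go, let go to see whether it comes down to the coloured flange, and stand it upright in the wooden tray if it does or in the dark steel tray if it stops short. Leave the head locked and everything else on the table alone.

Things in the scene. Friction and masses are not known exactly. Their poses are not given: they have to be found in the camera images.
- head (a joint): angle of the swinging gauge head about the fixture's x axis (rad). +0.785: yellow gauge upright; -0.785: blue gauge upright; 0: crank handle straight up. Positive swings the handle toward the fixture's -y. End stops at +-0.835. Stays where it is left; needs 4 to 6 N at the handle. The lock pin's taper pulls it true from up to about 0.08 rad off
- pivot (a point): point on the trunnion axis (height 120, along the fixture's x) of the grey fixture bolted to the table (base 220 by 120, cheeks 140 and 182 high), level with the crank handle's middle, 93 on the robot's side of the fixture's middle. Axes: the fixture's, x away from the robot, z up, yaw within 0.2 rad of 0. The handle's centre circles it at radius 90 in its y-z plane
- crank_grip (a point): middle of the black crank handle: a bar 14 in diameter and 45 long along the fixture's x axis, free end toward the robot; above it is clear. Take it between the fingers closing along the fixture's y (it turns in a light grip) and carry it round the arc
- gauge_yellow (a point): yellow gauge: origin at the centre of the top of its yellow flange (diameter 38), where a sleeve that fits rests; z out along the gauge. Diameter 21 for 22, then a cone to 13 at 29, diameter 13 up to 42, tapered yellow tip ending at 52. Upright, the flange is 155 above the table. Bore 17 stops with its underside 25 above the flange; wider ones slide down to it by their own weight
- gauge_blue (a point): blue gauge, 90 degrees from the yellow: origin at the centre of the top of its blue flange (diameter 38), 155 above the table when upright; z out along the gauge. Diameter 29 for 22, then a cone to 13 at 36, diameter 13 up to 42, tapered blue tip ending at 52. Bore 17 stops with its underside about 32 above the flange, bore 25 about 25 (it may lean a little); bore 33 slides down to the flange
- lock_pin: lock pin, 80 g, at the start standing in its fixed black stand (50 by 50, 45 high, square hole 16): red square grip 18 by 18, from 4 to 34 above the origin; steel collar diameter 26 from 0 to 4; shank diameter 12 below, 36 long, its last 10 tapered to 6. Origin: centre of the underside of the collar, z up
- guide_top (a point): centre of the mouth of the lock guide on the fixture (85 behind its middle, 182 above the table): a steel plate 42 square, 10 thick, with a 16 square hole. 3 mm under it, at head angles +-0.785, lies one of two holes (16 square, 23 deep, open below) in the head. Fully home, the pin's collar rests on this plate
- job_frame (a point): centre of the white frame on the job board (dark wooden board 100 by 180 by 12 on the near left of the table, white frame on one half); the disc lying here tells the job's colour (the other disc lies 84 to the side)
- disc_blue: blue disc, diameter 42, 8 thick, fixed on the job board; origin centre of the underside
- disc_yellow: yellow disc, diameter 42, 8 thick, fixed on the job board; origin centre of the underside
- tray_wood: brown wooden tray, fixed, for sleeves that fit: outside 130 (x) by 250 (y), 17 high, walls and floor 5 thick. Origin centre of the underside; sleeves stand on the floor 5 above it. Room for three in a row along y
- tray_dark: dark steel tray, fixed, for sleeves that do not fit; same sizes and origin as the wooden one
- sleeve_red: steel roller sleeve, painted red all over: a plain open tube, outside diameter 42, height 36, 60 to 130 g, standing upright on the table at the start; bore 17, 25 or 33, not told which (all outsides alike). Origin: centre of the underside, z up its axis. May be absent
- sleeve_orange: steel roller sleeve, painted orange all over: a plain open tube, outside diameter 42, height 36, 60 to 130 g, standing upright on the table at the start; bore 17, 25 or 33, not told which (all outsides alike). Origin: centre of the underside, z up its axis. May be absent
- sleeve_green: steel roller sleeve, painted green all over: a plain open tube, outside diameter 42, height 36, 60 to 130 g, standing upright on the table at the start; bore 17, 25 or 33, not told which (all outsides alike). Origin: centre of the underside, z up its axis. May be absent
- sleeve_black: steel roller sleeve, painted black all over: a plain open tube, outside diameter 42, height 36, 60 to 130 g, standing upright on the table at the start; bore 17, 25 or 33, not told which (all outsides alike). Origin: centre of the underside, z up its axis. May be absent
- sleeve_purple: steel roller sleeve, painted purple all over: a plain open tube, outside diameter 42, height 36, 60 to 130 g, standing upright on the table at the start; bore 17, 25 or 33, not told which (all outsides alike). Origin: centre of the underside, z up its axis. May be absent
- paperweight: turquoise glass paperweight, 60 across, 46 high; origin centre of the underside; not part of the job, leave it where it is
- tumbler: clear glass tumbler, 70 across, 90 high; origin centre of the underside; not part of the job, leave it where it is
- frit_jar: amber jar, 60 across, 75 high; origin centre of the underside; not part of the job, leave it where it is
- cork_paddle: cork paddle, 170 by 60 by 14; origin centre of the underside; not part of the job, leave it where it is
- brush: hand brush lying on the table; origin under its middle; not part of the job, leave it where it is

How it is judged (in metres and radians):
On the way, in this order (a step that is already met when the one before it is completed fails the run):
1. the gauge head is swung so that the gauge of the job's colour stands upright, and the lock pin is fully home in the guide, let go (((horizontal distance between disc_yellow and job_frame below 0.03 m and value of joint head between 0.7 and 0.86 rad) or (horizontal distance between disc_blue and job_frame below 0.03 m and value of joint head between -0.86 and -0.7 rad)) and distance between lock_pin and guide_top below 0.006 m and angle between lock_pin's own z axis and vertical below 0.15 rad and contact force between the fingers and lock_pin below 0.3 N), for 0.3 s.
2. the red sleeve (if present) has been slid onto the upright gauge as far as it will go and let go (((horizontal distance between sleeve_red and gauge_yellow below 0.012 m and z of sleeve_red in the frame of gauge_yellow between -0.006 and 0.006 m) or (horizontal distance between sleeve_red and gauge_blue below 0.012 m and z of sleeve_red in the frame of gauge_blue between -0.006 and 0.0315 m)) and angle between sleeve_red's own z axis and vertical below 0.35 rad and contact force between the fingers and sleeve_red below 0.3 N and linear speed of sleeve_red below 0.05 m/s), for 0.3 s.
3. the orange sleeve (if present) has been slid onto the upright gauge as far as it will go and let go (((horizontal distance between sleeve_orange and gauge_yellow below 0.012 m and z of sleeve_orange in the frame of gauge_yellow between -0.006 and 0.0315 m) or (horizontal distance between sleeve_orange and gauge_blue below 0.012 m and z of sleeve_orange in the frame of gauge_blue between -0.006 and 0.0384 m)) and angle between sleeve_orange's own z axis and vertical below 0.35 rad and contact force between the fingers and sleeve_orange below 0.3 N and linear speed of sleeve_orange below 0.05 m/s), for 0.3 s.
4. the green sleeve (if present) has been slid onto the upright gauge as far as it will go and let go (((horizontal distance between sleeve_green and gauge_yellow below 0.012 m and z of sleeve_green in the frame of gauge_yellow between -0.006 and 0.006 m) or (horizontal distance between sleeve_green and gauge_blue below 0.012 m and z of sleeve_green in the frame of gauge_blue between -0.006 and 0.006 m)) and angle between sleeve_green's own z axis and vertical below 0.35 rad and contact force between the fingers and sleeve_green below 0.3 N and linear speed of sleeve_green below 0.05 m/s), for 0.3 s.
5. the black sleeve (if present) has been slid onto the upright gauge as far as it will go and let go (((horizontal distance between sleeve_black and gauge_yellow below 0.012 m and z of sleeve_black in the frame of gauge_yellow between -0.006 and 0.006 m) or (horizontal distance between sleeve_black and gauge_blue below 0.012 m and z of sleeve_black in the frame of gauge_blue between -0.006 and 0.0315 m)) and angle between sleeve_black's own z axis and vertical below 0.35 rad and contact force between the fingers and sleeve_black below 0.3 N and linear speed of sleeve_black below 0.05 m/s), for 0.3 s.
6. the purple sleeve (if present) has been slid onto the upright gauge as far as it will go and let go (((horizontal distance between sleeve_purple and gauge_yellow below 0.012 m and z of sleeve_purple in the frame of gauge_yellow between -0.006 and 0.006 m) or (horizontal distance between sleeve_purple and gauge_blue below 0.012 m and z of sleeve_purple in the frame of gauge_blue between -0.006 and 0.006 m)) and angle between sleeve_purple's own z axis and vertical below 0.35 rad and contact force between the fingers and sleeve_purple below 0.3 N and linear speed of sleeve_purple below 0.05 m/s), for 0.3 s.
At the end, for the whole second after the job is handed in: Head within 0.08 rad of the job gauge upright, lock pin collar within 6 mm of the guide mouth, every sleeve present upright (0.15 rad), at rest and let go on the floor of its tray: wooden if it went down to the flange of the job gauge, dark steel if it stopped short (all of step 1 and ((horizontal distance between disc_yellow and job_frame below 0.03 m and (x of sleeve_red in the frame of tray_wood between -0.045 and 0.045 m and y of sleeve_red in the frame of tray_wood between -0.105 and 0.105 m and z of sleeve_red in the frame of tray_wood below 0.012 m)) or (horizontal distance between disc_blue and job_frame below 0.03 m and (x of sleeve_red in the frame of tray_dark between -0.045 and 0.045 m and y of sleeve_red in the frame of tray_dark between -0.105 and 0.105 m and z of sleeve_red in the frame of tray_dark below 0.012 m))) and angle between each of sleeve_red, sleeve_orange, sleeve_green, sleeve_black, sleeve_purple's own z axis and vertical below 0.15 rad and linear speed of each of sleeve_red, sleeve_orange, sleeve_green, sleeve_black, sleeve_purple below 0.03 m/s and contact force between the fingers and sleeve_red below 0.3 N and ((horizontal distance between disc_yellow and job_frame below 0.03 m and (x of sleeve_orange in the frame of tray_dark between -0.045 and 0.045 m and y of sleeve_orange in the frame of tray_dark between -0.105 and 0.105 m and z of sleeve_orange in the frame of tray_dark below 0.012 m)) or (horizontal distance between disc_blue and job_frame below 0.03 m and (x of sleeve_orange in the frame of tray_dark between -0.045 and 0.045 m and y of sleeve_orange in the frame of tray_dark between -0.105 and 0.105 m and z of sleeve_orange in the frame of tray_dark below 0.012 m))) and contact force between the fingers and sleeve_orange below 0.3 N and ((horizontal distance between disc_yellow and job_frame below 0.03 m and (x of sleeve_green in the frame of tray_wood between -0.045 and 0.045 m and y of sleeve_green in the frame of tray_wood between -0.105 and 0.105 m and z of sleeve_green in the frame of tray_wood below 0.012 m)) or (horizontal distance between disc_blue and job_frame below 0.03 m and (x of sleeve_green in the frame of tray_wood between -0.045 and 0.045 m and y of sleeve_green in the frame of tray_wood between -0.105 and 0.105 m and z of sleeve_green in the frame of tray_wood below 0.012 m))) and contact force between the fingers and sleeve_green below 0.3 N and ((horizontal distance between disc_yellow and job_frame below 0.03 m and (x of sleeve_black in the frame of tray_wood between -0.045 and 0.045 m and y of sleeve_black in the frame of tray_wood between -0.105 and 0.105 m and z of sleeve_black in the frame of tray_wood below 0.012 m)) or (horizontal distance between disc_blue and job_frame below 0.03 m and (x of sleeve_black in the frame of tray_dark between -0.045 and 0.045 m and y of sleeve_black in the frame of tray_dark between -0.105 and 0.105 m and z of sleeve_black in the frame of tray_dark below 0.012 m))) and contact force between the fingers and sleeve_black below 0.3 N and ((horizontal distance between disc_yellow and job_frame below 0.03 m and (x of sleeve_purple in the frame of tray_wood between -0.045 and 0.045 m and y of sleeve_purple in the frame of tray_wood between -0.105 and 0.105 m and z of sleeve_purple in the frame of tray_wood below 0.012 m)) or (horizontal distance between disc_blue and job_frame below 0.03 m and (x of sleeve_purple in the frame of tray_wood between -0.045 and 0.045 m and y of sleeve_purple in the frame of tray_wood between -0.105 and 0.105 m and z of sleeve_purple in the frame of tray_wood below 0.012 m))) and contact force between the fingers and sleeve_purple below 0.3 N); the robot touches nothing.
It fails at once if one of the other things on the table is pushed more than 4 cm or knocked over (distance of any of paperweight, tumbler, frit_jar, cork_paddle, brush from where it was at the start of the episode above 0.04 m or angle between any of paperweight, tumbler, frit_jar, cork_paddle, brush's own z axis and vertical above 0.6 rad).
Of sleeve_red, sleeve_orange, sleeve_green, sleeve_black, sleeve_purple only 2 to 3 are there at a start; the rules pass over those that are not, and their reading is None.
At some moment in a run one of sleeve_red, sleeve_orange, sleeve_green, sleeve_black, sleeve_purple may be knocked a few centimetres aside while the robot is not near it.
It also fails if it takes over 210 s, if anything falls off the work surface, if the arm or the gripper's body presses on something with over 40 N, if the wrist force passes 120 N, or if a joint passes its speed limit or range.

## Working session

There is one attempt and no reset: what is moved stays moved. The work goes in short steps, Python scripts to look and compute and a tool call to move; the robot and the scene stay as the last step left them, time stands still between calls to the robot, and variables do not carry over. Pictures are saved under pics/ and viewed, at most 14 in all, crops included, and the job is handed in when it is done.

Besides the shell and the picture viewer there is one more tool, called after "Emit:" by a JSON object that holds its "name" and its "arguments". apply_moves: Moves the arm, as the interface text tells. Its arguments: {"type":"object","properties":{"targets":{"type":"array","items":{"type":"object","properties":{"travel":{"type":"array","items":{"type":"number"}},"roll":{"type":"number"},"jaw":{"type":"number"}}}}},"required":["targets"]}

```bash
mkdir -p pics; ls
cat > h.py <<'E'
import numpy as np, cv2
from plant import ctrl
from scipy.spatial.transform import Rotation as R
def pose():
    o=ctrl.get_obs(); T=np.eye(4); T[:3,:3]=R.from_euler('xyz',o['orientation'],degrees=True).as_matrix(); T[:3,3]=o['tool_pos']; return T
def snap(n,f=None):
    c=ctrl.calibration(n)
    E=pose()@np.array(c['hand_eye']) if n=='wrist' else np.array(c['extrinsics'])
    im=ctrl.snapshot(n)
    if f: cv2.imwrite('pics/'+f,im[:,:,::-1])
    return im,np.array(c['K']),np.array(c['dist_coeffs']),E
def ray(cam,uv):
    im,K,d,E=cam
    p=cv2.undistortPoints(np.array(uv,float).reshape(-1,1,2),K,d).reshape(-1,2)
    v=np.c_[p,np.ones(len(p))]@E[:3,:3].T
    return E[:3,3],v
def onz(cam,uv,z):
    o,v=ray(cam,uv); return o+v*((z-o[2])/v[:,2])[:,None]
def proj(cam,P):
    im,K,d,E=cam; Q=np.linalg.inv(E)
    return cv2.projectPoints(np.array(P,float).reshape(-1,3),cv2.Rodrigues(Q[:3,:3])[0],Q[:3,3],K,d)[0].reshape(-1,2)
def tri(c1,u1,c2,u2):
    o1,v1=ray(c1,u1);o2,v2=ray(c2,u2);a=v1[0];b=v2[0]
    s=np.linalg.lstsq(np.c_[a,-b],o2-o1,rcond=None)[0]
    return (o1+a*s[0]+o2+b*s[1])/2, np.linalg.norm(o1+a*s[0]-o2-b*s[1])
E
python3 - <<'E'
from h import *
print(ctrl.get_obs())
for n in ['side','top','wrist']:
    c=snap(n,n+'0.png'); print(n,c[1].round(1).tolist(),c[2],c[3].round(3).tolist())
E
```

```text
pics
{'clock': 0.0, 'joint_pos': array([ 8.10205355e+01,  2.05916905e+01,  6.33769723e-01, -1.98588636e-02,
       -7.01377543e+01, -1.65064554e+01]), 'qvel': array([-0.0278065 , -0.05146384,  0.01965786, -0.04187559,  0.01979237,
       -0.04127787]), 'tau': array([-8.31979196e-05, -5.82719564e+01,  2.93053901e+01,  6.99709877e+00,
        7.01659505e-03, -1.52853718e-04]), 'tool_pos': array([0.29027614, 0.6088827 , 0.24762059]), 'orientation': array([ 1.79902963e+02, -9.28690621e-03, -2.54926749e+01]), 'force': array([-0.16238415,  0.46775164, -0.03995672]), 'moment': array([-0.0148817 ,  0.03556671, -0.00799287]), 'gripper_force': 0.0, 'opening': 0.08764585239555805}
side [[514.0, 0.0, 318.8], [0.0, 514.0, 195.9], [0.0, 0.0, 1.0]] [-0.07037296  0.          0.          0.          0.        ] [[0.849, -0.335, 0.409, -0.205], [-0.529, -0.546, 0.65, -1.1], [0.006, -0.768, -0.64, 1.282], [0.0, 0.0, 0.0, 1.0]]
top [[376.0, 0.0, 326.5], [0.0, 376.0, 203.6], [0.0, 0.0, 1.0]] [0.01475085 0.         0.         0.         0.        ] [[-0.014, -0.994, 0.112, 0.378], [-1.0, 0.016, 0.015, 0.028], [-0.016, -0.112, -0.994, 1.39], [0.0, 0.0, 0.0, 1.0]]
wrist [[299.3, 0.0, 318.3], [0.0, 299.3, 201.3], [0.0, 0.0, 1.0]] [0.01437092 0.         0.         0.         0.        ] [[-0.431, -0.869, -0.244, 0.357], [-0.902, 0.416, 0.115, 0.577], [0.001, 0.27, -0.963, 0.385], [0.0, 0.0, 0.0, 1.0]]
```

View pics/top0.png

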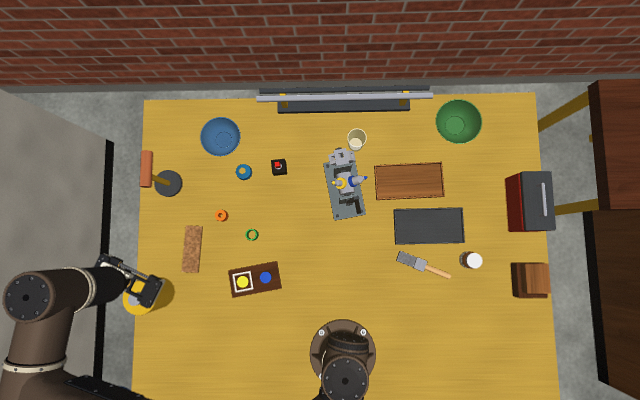

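View pics/side0.png

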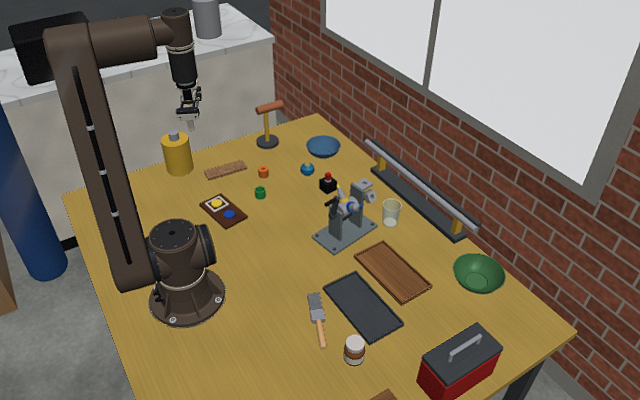

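The yellow disc is in the white frame, top picture (242,282), so the yellow gauge is the job. The orange sleeve is at (222,215) and the green at (252,235). The pin stand is at (279,167), the fixture near (345,185), the wooden tray at (409,181) and the dark tray at (429,226). Next I'll zoom in on the fixture.

Run:
```python
import cv2,numpy as np
t=cv2.imread('pics/top0.png')[130:230,250:380]; s=cv2.imread('pics/side0.png')[160:260,300:410]
t=cv2.resize(t,None,fx=3.2,fy=3.2,interpolation=2); s=cv2.resize(s,None,fx=3.2,fy=3.2,interpolation=2)
cv2.imwrite('pics/z0.png',np.hstack([t,s]))
from h import *
w=cv2.imread('pics/top0.png')
cam=[w]+[np.array(ctrl.calibration('top')[k]) for k in('K','dist_coeffs')]+[np.array(ctrl.calibration('top')['extrinsics'])]
hsv=cv2.cvtColor(w,cv2.COLOR_BGR2HSV)
for n,lo,hi,z in [('orange',(6,200,120),(14,255,255),.036),('green',(55,150,60),(75,255,255),.036),('blue',(112,180,80),(125,255,255),.02),('yel',(27,200,150),(33,255,255),.02),('red',(0,200,120),(4,255,255),.079),('purple',(130,80,40),(165,255,255),.036)]:
    m=cv2.inRange(hsv,lo,hi); k,l,st,c=cv2.connectedComponentsWithStats(m)
    for i in range(1,k):
        if st[i,4]>15: print(n,c[i].round(1),st[i,4],onz(cam,[c[i]],z).round(3))
print('woodtray',onz(cam,[[376,168],[443,163],[443,195],[376,199]],.017).round(3).tolist())
print('dark',onz(cam,[[394,209],[462,208],[465,242],[397,244]],.017).round(3).tolist())
```

```text
orange [220.1 214.8] 84 [[0.496 0.434 0.036]]
green [250.8 234.3] 33 [[0.424 0.322 0.036]]
blue [350.7 181.5] 33 [[ 0.613 -0.042  0.02 ]]
blue [263.8 276.3] 27 [[0.273 0.278 0.02 ]]
red [276.8 163.9] 22 [[0.671 0.222 0.079]]
woodtray [[0.663, -0.137, 0.017], [0.677, -0.384, 0.017], [0.558, -0.379, 0.017], [0.547, -0.134, 0.017]]
dark [[0.509, -0.198, 0.017], [0.509, -0.445, 0.017], [0.385, -0.449, 0.017], [0.382, -0.205, 0.017]]
```

View pics/z0.png

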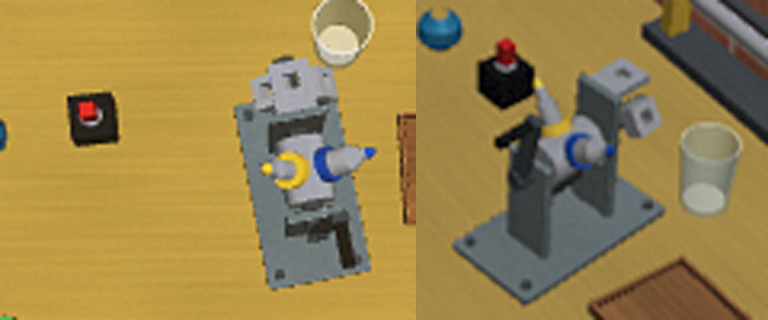

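```bash
cat >> h.py <<'E'
def go(x,y,z,yaw=None):
    "print tool-frame shift (mm) and roll (deg) to a world TCP target; shift is in the present tool axes"
    T=pose(); d=T[:3,:3].T@(np.array([x,y,z])-T[:3,3])*1000
    ps=np.degrees(np.arctan2(T[1,0],T[0,0])); r=0 if yaw is None else -((yaw-ps+180)%360-180)
    print('shift',d.round(1),'len',np.linalg.norm(d).round(0),'roll',round(r,1),'| at',T[:3,3].round(4),round(ps,2))
E
python3 -c "
from h import *
go(.48,.2,.36,11)"
```

```text
shift [ 347.2  287.7 -111.7] len 465.0 roll -36.5 | at [0.2903 0.609  0.2478] -25.49
```

Emit:
{"name": "apply_moves", "arguments": {"targets": [{"travel": [36,28,-11]},{"travel": [36,28,-11]},{"travel": [36,28,-11]},{"travel": [36,28,-11]},{"travel": [36,28,-11]},{"travel": [36,28,-11]},{"travel": [36,28,-11]},{"travel": [36,28,-11]},{"travel": [36,28,-11]},{"travel": [36,28,-11]}]}}

```text
validation failed for argument at $.ta...
```

Emit:
{"name": "apply_moves", "arguments": {"targets": [{"roll": -7.3},{"roll": -7.3},{"roll": -7.3},{"roll": -7.3},{"roll": -7.3},{"travel": [0,0,0]},{"travel": [0,0,0]}]}}

```text
validation failed for argument at $.ta...
```

```bash
python3 -c "
from h import *
go(.48,.2,.36,11)
a=snap('wrist','w1.png')[0]; b=snap('top','top1.png')[0]; cv2.imwrite('pics/w1b.png',np.vstack([a[:,:,::-1],cv2.resize(b[90:370,100:600,::-1],(640,358))[:195]]))"
```

```text
shift [ 347.2  287.7 -111.7] len 465.0 roll -36.5 | at [0.2903 0.609  0.2478] -25.49
```

View pics/w1b.png

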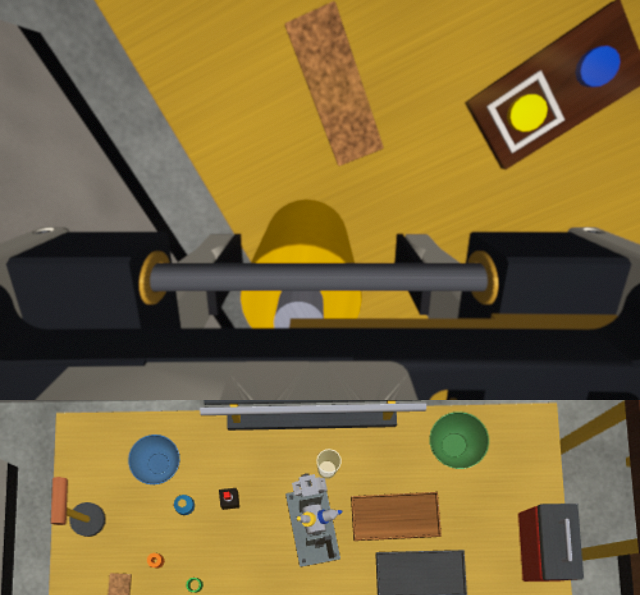

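The moves were refused because every row needs all three fields, so the arm hasn't moved. The wrist picture confirms the yellow disc is inside the white frame, at (528,112).

Emit:
{"name": "apply_moves", "arguments": {"targets": [{"travel": [35,29,-11],"roll": 0,"jaw": 87},{"travel": [35,29,-11],"roll": 0,"jaw": 87},{"travel": [35,29,-11],"roll": 0,"jaw": 87},{"travel": [35,29,-11],"roll": 0,"jaw": 87},{"travel": [35,29,-11],"roll": 0,"jaw": 87},{"travel": [35,29,-11],"roll": 0,"jaw": 87},{"travel": [35,29,-11],"roll": 0,"jaw": 87},{"travel": [35,29,-11],"roll": 0,"jaw": 87},{"travel": [35,29,-11],"roll": 0,"jaw": 87},{"travel": [35,29,-11],"roll": 0,"jaw": 87}]}}

```text
clock: 1.25
tool_pos: [0.4819, 0.1951, 0.3593]
orientation: [-180.0, -0.0, -25.5]
force: [1.3, 0.8, -0.2]
opening: 0.0867
gripper_force: 0.0
```

Emit:
{"name": "apply_moves", "arguments": {"targets": [{"travel": [0,0,0],"roll": -7.3,"jaw": 87},{"travel": [0,0,0],"roll": -7.3,"jaw": 87},{"travel": [0,0,0],"roll": -7.3,"jaw": 87},{"travel": [0,0,0],"roll": -7.3,"jaw": 87},{"travel": [0,0,0],"roll": -7.3,"jaw": 87},{"travel": [0,0,0],"roll": 0,"jaw": 87},{"travel": [0,0,0],"roll": 0,"jaw": 87},{"travel": [0,0,0],"roll": 0,"jaw": 87}]}}

```text
clock: 2.05
tool_pos: [0.4816, 0.1969, 0.3586]
orientation: [-180.0, 0.0, 10.9]
force: [-0.4, -0.5, 0.3]
opening: 0.0871
gripper_force: 0.0
```

```bash
python3 -c "
from h import *
go(.48,.2,.36,11)
a=snap('wrist','w2.png')[0]; b=snap('top','top2.png')[0]; cv2.imwrite('pics/w2b.png',np.vstack([a[:,:,::-1],cv2.resize(b[190:340,130:560,::-1],(640,200))]))"
```

```text
shift [-1.  -3.3 -1.4] len 4.0 roll -0.1 | at [0.4816 0.1969 0.3586] 10.86
```

View pics/w2b.png

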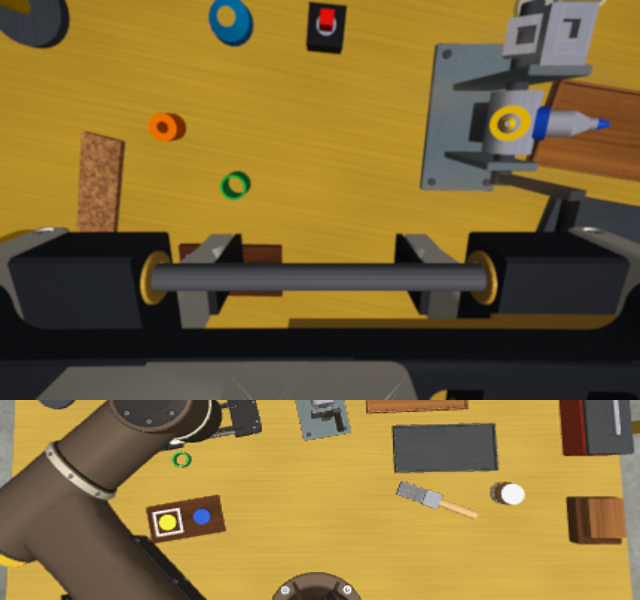

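The wrist view shows orange at (167,127) with a small bore and green at (235,185) with a wide one. The pin grip is at (327,18), the guide plate at (567,28) and the yellow gauge tip at (509,123). I'll move over the fixture.

Emit:
{"name": "apply_moves", "arguments": {"targets": [{"travel": [-3,44,0],"roll": 0,"jaw": 87},{"travel": [-3,44,0],"roll": 0,"jaw": 87},{"travel": [-3,44,0],"roll": 0,"jaw": 87},{"travel": [-3,44,0],"roll": 0,"jaw": 87},{"travel": [-3,44,0],"roll": 0,"jaw": 87},{"travel": [0,0,0],"roll": 0,"jaw": 87},{"travel": [0,0,0],"roll": 0,"jaw": 87},{"travel": [0,0,0],"roll": 0,"jaw": 87}]}}

```text
clock: 2.95
tool_pos: [0.5089, -0.0215, 0.3585]
orientation: [-180.0, -0.0, 11.0]
force: [0.0, 0.3, -0.1]
opening: 0.087
gripper_force: 0.0
```

```bash
python3 -c "
from h import *
go(.48,.2,.36,11)
c=snap('wrist','w3.png'); a=c[0]; b=snap('top','top3.png')[0]
cv2.imwrite('pics/w3b.png',np.vstack([cv2.resize(a[0:240,200:480,::-1],(700,600),interpolation=2)]))"
```

```text
shift [  13.8 -223.    -1.4] len 223.0 roll -0.0 | at [ 0.5089 -0.0215  0.3585] 10.98
```

View pics/w3b.png

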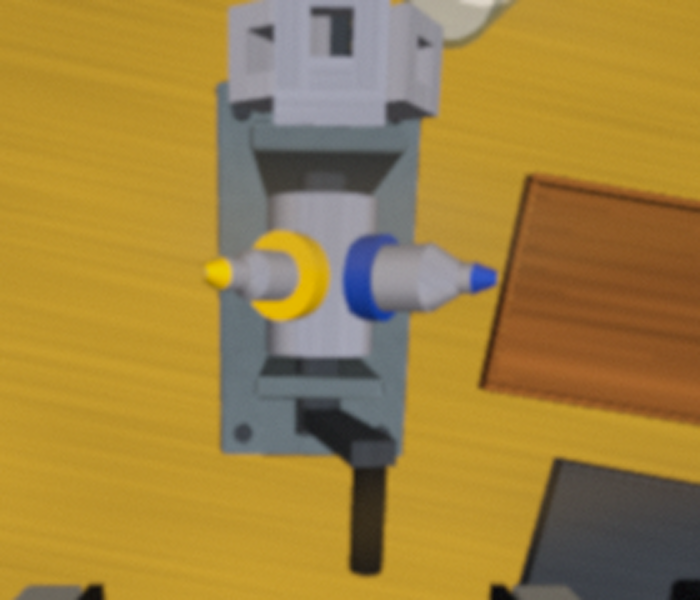

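```bash
cat > fix.py <<'E'
from h import *
c=ctrl.calibration('wrist'); T=np.eye(4); T[:3,:3]=R.from_euler('xyz',[180,0,10.98],degrees=True).as_matrix(); T[:3,3]=[.5089,-.0215,.3585]
cam=(None,np.array(c['K']),np.array(c['dist_coeffs']),T@np.array(c['hand_eye']))
px=lambda L:[[200+a/2.5,b/2.5] for a,b in L]
G=onz(cam,px([(333,32)]),.182)[0]
B=onz(cam,px([(222,454),(404,453)]),.012); N=B.mean(0); L=B[0]-B[1]
print('G',G,'N',N,'width',np.linalg.norm(L),'yaw from width',np.degrees(np.arctan2(-L[0],L[1])))
d=(G-N)[:2]; print('len G-N (195?)',np.linalg.norm(d),'yaw',np.degrees(np.arctan2(d[1],d[0])))
ck=onz(cam,px([(258,387),(382,387)]),.140); print('cheek front',ck)
for yaw in (np.arctan2(d[1],d[0]),):
    u=np.array([np.cos(yaw),np.sin(yaw)]); F=G[:2]-.085*u; v=np.array([-u[1],u[0]]); print('F',F)
    # tips: intersect ray with fixture plane x=0 ; handle with plane x=-93
    for n,p,x in [('ytip',(206,271),0),('btip',(496,278),0),('handle c',(367,517),-.093),('handle far',(372,470),-.0705),('handle near',(366,570),-.1155)]:
        o,w=ray(cam,px([p])); w=w[0]; P0=np.r_[F+x*u,.12]; nn=np.r_[u,0]
        Q=o+w*(nn@(P0-o))/(nn@w); y=v@(Q-P0)[:2]; z=Q[2]-.12; print(n,Q.round(4),'r',np.hypot(y,z).round(4),'ang',np.arctan2(-y,z).round(4))
E
python3 fix.py
```

```text
G [ 0.67447627 -0.00416836  0.182     ] N [ 0.48358702 -0.0386615   0.012     ] width 0.11996879674797324 yaw from width 11.237612408510456
len G-N (195?) 0.19398062896233037 yaw 10.242656749025876
cheek front [[ 0.53591577  0.00124851  0.14      ]
 [ 0.54702335 -0.05636477  0.14      ]]
F [ 0.59083088 -0.01928284]
ytip [0.5826 0.0261 0.2041] r 0.0959 ang -0.5018
btip [ 0.6045 -0.0951  0.1452] r 0.081 ang 1.2543
handle c [ 0.5023 -0.0523  0.2102] r 0.0917 ang 0.184
handle far [ 0.5244 -0.0481  0.2243] r 0.1056 ang 0.1569
handle near [ 0.4802 -0.0568  0.2102] r 0.0918 ang 0.1887
```

```bash
cat >> fix.py <<'E'
print('---')
from scipy.optimize import least_squares
for yd in (10,10.5,11,11.5):
    yaw=np.radians(yd);u=np.array([np.cos(yaw),np.sin(yaw)]);v=np.array([-u[1],u[0]])
    lat=lambda P:v@np.array(P)[:2]
    def latz(p,z): return lat(onz(cam,px([p]),z)[0])
    def f(q):
        h,y0=q; a=h-.785; b=h+.785
        return [latz((206,271),.12+.087*np.cos(a))-(y0-.087*np.sin(a)), latz((496,278),.12+.087*np.cos(b))-(y0-.087*np.sin(b)), latz((367,517),.12+.09*np.cos(h))-(y0-.09*np.sin(h))]
    s=least_squares(f,[.2,0]); print(yd,'head,y0',s.x.round(4),'res mm',(1000*s.fun).round(2),'lat G,N,cheek',lat(G).round(4),lat(N).round(4),lat(ck.mean(0)).round(4))
E
python3 fix.py|sed -n '/---/,$p'
```

```text
---
10 head,y0 [ 0.2206 -0.1199] res mm [-0.87  0.26  0.61] lat G,N,cheek -0.1212 -0.122 -0.1212
10.5 head,y0 [ 0.208  -0.1255] res mm [-1.23  0.4   0.83] lat G,N,cheek -0.127 -0.1261 -0.1258
11 head,y0 [ 0.1947 -0.131 ] res mm [-1.6   0.56  1.04] lat G,N,cheek -0.1328 -0.1302 -0.1304
11.5 head,y0 [ 0.1805 -0.1366] res mm [-1.95  0.74  1.22] lat G,N,cheek -0.1386 -0.1343 -0.135
```

Emit:
{"name": "apply_moves", "arguments": {"targets": [{"travel": [-6,15.4,0],"roll": 0.6,"jaw": 50},{"travel": [-6,15.4,0],"roll": 0,"jaw": 50},{"travel": [0,0,30],"roll": 0,"jaw": 50},{"travel": [0,0,30],"roll": 0,"jaw": 50},{"travel": [0,0,30],"roll": 0,"jaw": 50},{"travel": [0,0,30],"roll": 0,"jaw": 50},{"travel": [0,0,27],"roll": 0,"jaw": 50},{"travel": [0,0,0],"roll": 0,"jaw": 50},{"travel": [0,0,0],"roll": 0,"jaw": 50}]}}

```text
clock: 3.95
tool_pos: [0.5033, -0.0537, 0.2122]
orientation: [180.0, 0.0, 10.5]
force: [0.9, -0.0, 2.0]
opening: 0.0498
gripper_force: 0.0
```

```bash
python3 -c "
from h import *
go(.503,-.0539,.211,10.4)
c=snap('wrist','w4.png'); a=c[0]
b=snap('side','s4.png')[0]
cv2.imwrite('pics/w4b.png',np.vstack([a[100:350,120:520,::-1],cv2.resize(b[140:260,280:440,::-1],(400,300))]))"
```

```text
shift [-0.3  0.1  1.2] len 1.0 roll 0.1 | at [ 0.5033 -0.0537  0.2122] 10.5
```

View pics/w4b.png

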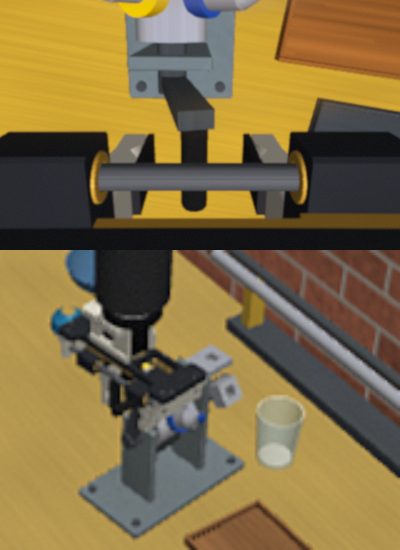

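Emit:
{"name": "apply_moves", "arguments": {"targets": [{"travel": [0,0,1],"roll": 0,"jaw": 15.5},{"travel": [0,0,0],"roll": 0,"jaw": 15.5},{"travel": [0,0,0],"roll": 0,"jaw": 15.5},{"travel": [0,0,0],"roll": 0,"jaw": 15.5},{"travel": [0,0,0],"roll": 0,"jaw": 15.5},{"travel": [0,0,0],"roll": 0,"jaw": 15.5}]}}

```text
clock: 4.65
tool_pos: [0.5028, -0.054, 0.2106]
orientation: [-180.0, -0.0, 10.4]
force: [-1.2, 3.1, 1.1]
opening: 0.0163
gripper_force: 1.8
```

Emit:
{"name": "apply_moves", "arguments": {"targets": [{"travel": [0,5,1.2],"roll": 0,"jaw": 15.5},{"travel": [0,5,1.5],"roll": 0,"jaw": 15.5},{"travel": [0,4.9,1.8],"roll": 0,"jaw": 15.5},{"travel": [0,4.7,2.1],"roll": 0,"jaw": 15.5},{"travel": [0,4.6,2.3],"roll": 0,"jaw": 15.5},{"travel": [0,4.5,2.6],"roll": 0,"jaw": 15.5},{"travel": [0,4.3,2.9],"roll": 0,"jaw": 15.5},{"travel": [0,4.2,3.1],"roll": 0,"jaw": 15.5},{"travel": [0,4,3.3],"roll": 0,"jaw": 15.5},{"travel": [0,4.3,3.8],"roll": 0,"jaw": 15.5}]}}

```text
clock: 5.65
tool_pos: [0.5111, -0.0995, 0.1857]
orientation: [-180.0, 0.0, 10.4]
force: [-1.4, 3.9, 2.0]
opening: 0.0157
gripper_force: 2.1
```

Emit:
{"name": "apply_moves", "arguments": {"targets": [{"travel": [0,0,0],"roll": 0,"jaw": 15.5},{"travel": [0,0,0],"roll": 0,"jaw": 15.5}]}}

```text
clock: 5.85
tool_pos: [0.5107, -0.0997, 0.1856]
orientation: [180.0, 0.1, 10.4]
force: [-0.4, -0.1, 1.2]
opening: 0.0157
gripper_force: 0.0
```

```bash
python3 -c "
from h import *
go(.503,-.0539,.211,10.4)
T=pose();u=np.radians(10.45);p=T[:2,3]
print('lat',-np.sin(u)*p[0]+np.cos(u)*p[1],'lon',np.cos(u)*p[0]+np.sin(u)*p[1],ctrl.get_obs()['force'])
"
```

```text
shift [  0.6 -46.4 -25.4] len 53.0 roll -0.0 | at [ 0.5107 -0.0997  0.1856] 10.4
lat -0.19064719098360638 lon 0.48419462524476475 [-0.40888442 -0.10844746  1.18893616]
```

Emit:
{"name": "apply_moves", "arguments": {"targets": [{"travel": [0,0,0],"roll": 0,"jaw": 40},{"travel": [0,0,0],"roll": 0,"jaw": 40},{"travel": [0,0,0],"roll": 0,"jaw": 40},{"travel": [0,0,-40],"roll": 0,"jaw": 60},{"travel": [0,0,-45],"roll": 0,"jaw": 87},{"travel": [0,-30,-40],"roll": 0,"jaw": 87},{"travel": [5,-40,-45],"roll": 0,"jaw": 87},{"travel": [5,0,0],"roll": 0,"jaw": 87},{"travel": [0,0,0],"roll": 0,"jaw": 87},{"travel": [0,0,0],"roll": 0,"jaw": 87}]}}

```text
clock: 6.85
tool_pos: [0.5081, -0.0355, 0.3471]
orientation: [-180.0, 0.1, 10.4]
force: [-0.4, -0.5, -0.2]
opening: 0.0861
gripper_force: 0.0
```

```bash
python3 -c "
from h import *
go(.503,-.0539,.211,10.4)
c=snap('wrist','w5.png'); a=c[0]; np.savez('w5.npz',T=pose())
cv2.imwrite('pics/w5b.png',cv2.resize(a[0:240,200:480,::-1],(700,600),interpolation=2))"
```

```text
shift [ -8.   17.2 136.2] len 137.0 roll 0.0 | at [ 0.5081 -0.0355  0.3471] 10.42
```

View pics/w5b.png

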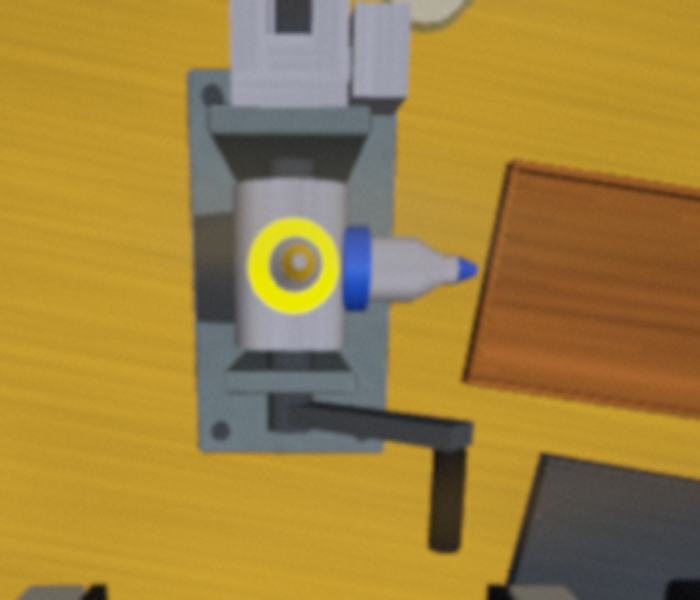

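```bash
python3 -c "
from h import *
c=ctrl.calibration('wrist');T=np.load('w5.npz')['T']
cam=(None,np.array(c['K']),np.array(c['dist_coeffs']),T@np.array(c['hand_eye']))
px=lambda L:[[200+a/2.5,b/2.5] for a,b in L]
print('flange',onz(cam,px([(293.5,265.5)]),.155),'tip',onz(cam,px([(299,261)]),.206),'guide lat ref',onz(cam,px([(294,15)]),.182))
u=np.radians(10.4);u=np.array([np.cos(u),np.sin(u)]);v=np.array([-u[1],u[0]])
print('model F',.578*u-.125*v,'G',.663*u-.125*v)
go(.585,.21,.25,10.4)
"
```

```text
flange [[ 0.59078456 -0.02040345  0.155     ]] tip [[ 0.59105496 -0.02245825  0.206     ]] guide lat ref [[ 0.6724905  -0.00582068  0.182     ]]
model F [ 0.5910692  -0.01860637] G [ 0.67467278 -0.00326224]
shift [ 120.3 -227.9   96.6] len 275.0 roll -0.0 | at [ 0.508  -0.0358  0.3469] 10.39
```

Emit:
{"name": "apply_moves", "arguments": {"targets": [{"travel": [20,-38,0],"roll": 0,"jaw": 60},{"travel": [20,-38,0],"roll": 0,"jaw": 60},{"travel": [20,-38,0],"roll": 0,"jaw": 60},{"travel": [20,-38,20],"roll": 0,"jaw": 60},{"travel": [20,-38,30],"roll": 0,"jaw": 60},{"travel": [20,-38,40],"roll": 0,"jaw": 60},{"travel": [0,0,6],"roll": 0,"jaw": 60},{"travel": [0,0,0],"roll": 0,"jaw": 60},{"travel": [0,0,0],"roll": 0,"jaw": 60}]}}

```text
clock: 7.8
tool_pos: [0.5832, 0.2015, 0.2597]
orientation: [180.0, 0.0, 10.4]
force: [0.5, -0.2, 0.6]
opening: 0.06
gripper_force: 0.0
```

```bash
python3 -c "
from h import *
go(.585,.21,.25,10.4)
c=snap('wrist','w6.png'); a=c[0]; np.savez('w6.npz',T=pose())
cv2.imwrite('pics/w6b.png',cv2.resize(a[0:230,200:440,::-1],(600,575),interpolation=2))
h=cv2.cvtColor(a,cv2.COLOR_RGB2HSV); m=cv2.inRange(h,(0,170,70),(4,255,255))|cv2.inRange(h,(175,170,70),(180,255,255))
k,l,st,cc=cv2.connectedComponentsWithStats(m)
for i in range(1,k):
    if st[i,4]>30: 
        print(st[i],cc[i],cv2.minAreaRect(np.argwhere(l==i)[:,::-1].astype(np.float32)))
top=cv2.inRange(h,(0,170,170),(4,255,255)); print(cv2.minAreaRect(np.argwhere(top>0)[:,::-1].astype(np.float32)))
"
```

```text
shift [ 3.3 -8.   9.7] len 13.0 roll -0.0 | at [0.5832 0.2015 0.2597] 10.37
((312.6646423339844, 99.01829528808594), (16.343868255615234, 17.55861473083496), 6.34019136428833)
```

View pics/w6b.png

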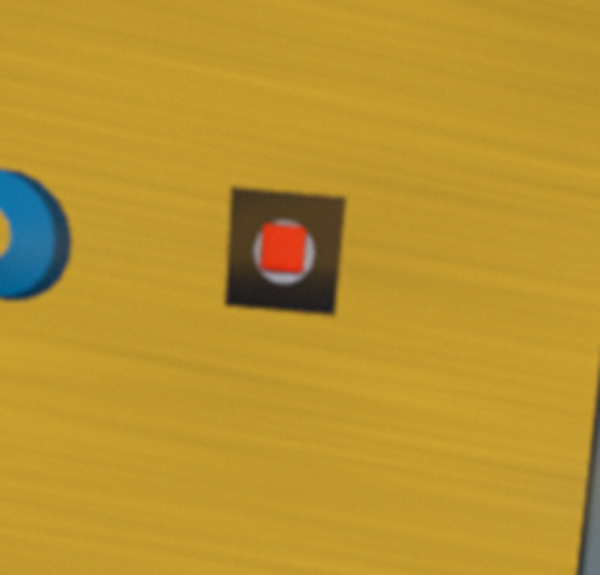

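```bash
python3 -c "
from h import *
c=ctrl.calibration('wrist');T=np.load('w6.npz')['T']
cam=(None,np.array(c['K']),np.array(c['dist_coeffs']),T@np.array(c['hand_eye']))
P=onz(cam,[(312.66,99.02)],.079)[0];print(P,'collar',onz(cam,[(200+284/2.5,252/2.5)],.049), 'stand',onz(cam,[(200+(232+344+227+334)/10,(188+198+305+314)/10)],.045))
go(P[0],P[1],.12,4.1);go(P[0],P[1],.074,4.1)
"
```

```text
[0.67245293 0.22290879 0.079     ] collar [[0.67239193 0.22238623 0.049     ]] stand [[0.67291672 0.22242588 0.045     ]]
shift [ 91.3  -5.  140.6] len 168.0 roll 6.3 | at [0.5834 0.2016 0.2605] 10.36
shift [ 91.2  -5.  186.6] len 208.0 roll 6.3 | at [0.5834 0.2016 0.2605] 10.36
```

Emit:
{"name": "apply_moves", "arguments": {"targets": [{"travel": [30.4,-1.7,0],"roll": 0,"jaw": 60},{"travel": [30.4,-1.7,20],"roll": 0,"jaw": 60},{"travel": [30.4,-1.6,30],"roll": 0,"jaw": 50},{"travel": [0,0,40],"roll": 6.3,"jaw": 50},{"travel": [0,0,40],"roll": 0,"jaw": 50},{"travel": [0,0,35],"roll": 0,"jaw": 50},{"travel": [0,0,21.6],"roll": 0,"jaw": 50},{"travel": [0,0,0],"roll": 0,"jaw": 50},{"travel": [0,0,0],"roll": 0,"jaw": 50}]}}

```text
clock: 8.75
tool_pos: [0.6728, 0.2235, 0.0747]
orientation: [-180.0, -0.1, 4.1]
force: [0.3, 0.3, 1.3]
opening: 0.0496
gripper_force: 0.0
```

```bash
python3 -c "
from h import *
go(.6724,.2226,.074,4.1); print(ctrl.get_obs()['force'])
c=snap('wrist','w7.png'); d=proj(c,[.6724,.2226,.079]); print(d)
cv2.imwrite('pics/w7b.png',c[0][150:350,120:520,::-1])"
```

```text
shift [-0.4  0.9  0.7] len 1.0 roll -0.0 | at [0.6728 0.2235 0.0747] 4.08
[0.27754036 0.25808772 1.28892551]
[[319.07457638 272.6510487 ]]
```

Emit:
{"name": "apply_moves", "arguments": {"targets": [{"travel": [0,0,0],"roll": 0,"jaw": 5},{"travel": [0,0,0],"roll": 0,"jaw": 5},{"travel": [0,0,0],"roll": 0,"jaw": 5},{"travel": [0,0,0],"roll": 0,"jaw": 5},{"travel": [0,0,0],"roll": 0,"jaw": 5},{"travel": [0,0,0],"roll": 0,"jaw": 5},{"travel": [0,0,0],"roll": 0,"jaw": 5}]}}

```text
clock: 9.5
tool_pos: [0.6718, 0.2241, 0.0732]
orientation: [180.0, -0.0, 4.1]
force: [-1.6, -0.6, 3.7]
opening: 0.0179
gripper_force: 30.0
```

Emit:
{"name": "apply_moves", "arguments": {"targets": [{"travel": [0,0,-20],"roll": 0,"jaw": 5},{"travel": [0,0,-40],"roll": 0,"jaw": 5},{"travel": [0,0,-45],"roll": 0,"jaw": 5},{"travel": [0,0,-45],"roll": 0,"jaw": 5},{"travel": [0,0,-45],"roll": 0,"jaw": 5},{"travel": [0,0,-8],"roll": 0,"jaw": 5},{"travel": [0,0,0],"roll": 0,"jaw": 5}]}}

```text
clock: 10.2
tool_pos: [0.6724, 0.2244, 0.278]
orientation: [-179.9, -0.2, 4.1]
force: [0.6, -1.0, -2.2]
opening: 0.018
gripper_force: 30.0
```

```bash
python3 -c "
from h import *
go(.674,-.0045,.275,4.1); print(ctrl.get_obs()['opening'])
"
```

```text
shift [-14.8 228.4   2.5] len 229.0 roll 0.0 | at [0.6724 0.2244 0.278 ] 4.11
0.018039736768081363
```

Emit:
{"name": "apply_moves", "arguments": {"targets": [{"travel": [-2.8,20,0],"roll": 0,"jaw": 5},{"travel": [-2.8,40,0],"roll": 0,"jaw": 5},{"travel": [-2.8,45,0],"roll": 0,"jaw": 5},{"travel": [-2.8,45,0],"roll": 0,"jaw": 5},{"travel": [-2.4,45,0],"roll": 0,"jaw": 5},{"travel": [-1.2,23.4,0],"roll": 0,"jaw": 5},{"travel": [0,10,0],"roll": 0,"jaw": 5},{"travel": [0,0,0],"roll": 0,"jaw": 5},{"travel": [0,0,0],"roll": 0,"jaw": 5}]}}

```text
clock: 11.1
tool_pos: [0.673, -0.0046, 0.2746]
orientation: [-180.0, 0.1, 4.1]
force: [0.1, -0.5, -0.5]
opening: 0.0179
gripper_force: 30.0
```

```bash
python3 -c "
from h import *
go(.674,-.0045,.252,4.1)
c=snap('wrist','w8.png'); s=snap('side','s8.png'); t=snap('top','t8.png')
cv2.imwrite('pics/w8b.png',np.vstack([c[0][150:340,140:500,::-1],np.hstack([cv2.resize(s[0][140:220,320:400,::-1],(180,180)),cv2.resize(t[0][130:190,320:380,::-1],(180,180))])]))
for n,k in(('w',c),('s',s)): print(n,proj(k,[[.6745,-.0045,.182],[.591,-.0205,.207]]))"
```

```text
shift [ 1.  -0.  22.6] len 23.0 roll 0.0 | at [ 0.673  -0.0046  0.2746] 4.1
w [[317.66639048 210.18950279]
 [330.26926666 320.41363529]]
s [[365.3309597  182.27887653]
 [348.337622   187.02435928]]
```

View pics/w8b.png

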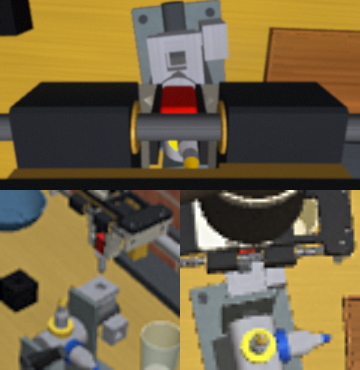

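```bash
python3 -c "
from h import *
a=cv2.imread('pics/w8.png',0)[190:226,295:340]
print(a[::2,::2])
g=cv2.imread('pics/w8.png',0)
m=(g<95).astype(np.uint8); k,l,st,cc=cv2.connectedComponentsWithStats(m[190:226,295:340])
print(st,cc)
"
```

```text
[[172 172 176 177 177 175 174 173 172 172 172 170 170 170 170 172 169 171
  173 169 170 178 174]
 [171 170 175 177 174 171 169 169 169 169 167 169 168 169 169 171 169 171
  172 169 172 175 175]
 [173 171 173 177 175 171 170 170 170 170 170 170 169 170 168 171 167 171
  172 168 170 176 175]
 [173 170 172 177 175 171 172 172 170 168 170 167 169 169 170 171 168 170
  170 169 169 174 173]
 [172 169 170 175 174 169 170 168 168 168 169 167 168 166 169 171 169 170
  169 168 168 174 171]
 [170 168 170 177 174 171 170 168 166 166 164 157 153 151 147 159 168 167
  170 169 167 172 176]
 [172 168 169 174 172 164 166 134 112 105 102  92  88  85  83 135 168 167
  169 168 168 172 173]
 [170 169 168 175 173 146 161 117  72  74  76  76  77  78  80 130 169 167
  167 169 167 171 173]
 [169 169 169 173 173 150 159 124  74  78  79  81  82  83  84 125 170 166
  169 170 166 170 173]
 [167 170 165 172 174 156 155 138  85  88  88  88  88  92  91 126 166 166
  168 168 166 169 173]
 [169 169 168 172 176 159 153 146  95  89  89  90  89  90  92 115 164 165
  167 168 166 167 172]
 [167 170 167 170 173 162 147 151
[... 223 characters left out ...]
120 160 168
  166 167 166 165 172]
 [168 170 165 167 173 170 124 104 103  99  97  94  95  97  99 106 152 167
  166 166 166 165 170]
 [167 167 166 167 171 170 135 108 114 119 122 109 116 138 150 159 168 166
  165 167 166 167 171]
 [167 167 168 167 172 172 167 168 166 154 126  99  96 126 157 171 171 167
  166 165 167 165 170]
 [166 168 167 165 170 172 174 174 154 105  89  88  88  88 106 144 167 167
  167 168 168 166 171]]
[[   0    0   45   36 1446]
 [  15   12   15   12  146]
 [  16   29    1    1    1]
 [  21   28    3    1    3]
 [  18   33   11    3   24]] [[21.99170124 17.21784232]
 [21.98630137 17.24657534]
 [16.         29.        ]
 [22.         28.        ]
 [22.83333333 34.25      ]]
```

Emit:
{"name": "apply_moves", "arguments": {"targets": [{"travel": [0.7,0,20],"roll": 0,"jaw": 5},{"travel": [0,0,10],"roll": 0,"jaw": 5},{"travel": [0,0,5],"roll": 0,"jaw": 5},{"travel": [0,0,5],"roll": 0,"jaw": 5},{"travel": [0,0,4],"roll": 0,"jaw": 5},{"travel": [0,0,0],"roll": 0,"jaw": 5}]}}

```text
clock: 11.85
tool_pos: [0.674, -0.0047, 0.2315]
orientation: [-180.0, 0.0, 4.1]
force: [0.5, 0.8, -0.5]
opening: 0.0178
gripper_force: 30.0
```

Emit:
{"name": "apply_moves", "arguments": {"targets": [{"travel": [0,0,4],"roll": 0,"jaw": 5},{"travel": [0,0,4],"roll": 0,"jaw": 5},{"travel": [0,0,4],"roll": 0,"jaw": 5},{"travel": [0,0,4],"roll": 0,"jaw": 5},{"travel": [0,0,0],"roll": 0,"jaw": 5}]}}

```text
clock: 12.35
tool_pos: [0.6738, -0.0047, 0.215]
orientation: [-180.0, 0.1, 4.1]
force: [-0.3, 2.4, -2.6]
opening: 0.0176
gripper_force: 30.0
```

Emit:
{"name": "apply_moves", "arguments": {"targets": [{"travel": [0,0,1.5],"roll": 0,"jaw": 5},{"travel": [0,0,1.5],"roll": 0,"jaw": 5},{"travel": [0,0,1.5],"roll": 0,"jaw": 5},{"travel": [0,0,0],"roll": 0,"jaw": 5}]}}

```text
clock: 12.75
tool_pos: [0.6742, -0.0047, 0.2113]
orientation: [-180.0, -0.0, 4.1]
force: [0.5, 3.2, -0.3]
opening: 0.0178
gripper_force: 30.0
```

Emit:
{"name": "apply_moves", "arguments": {"targets": [{"travel": [0,0,1],"roll": 0,"jaw": 5},{"travel": [0,0,1],"roll": 0,"jaw": 5},{"travel": [0,0,0],"roll": 0,"jaw": 5}]}}

```text
clock: 13.05
tool_pos: [0.6743, -0.0047, 0.2101]
orientation: [-180.0, -0.0, 4.1]
force: [-2.1, 4.1, 4.1]
opening: 0.0177
gripper_force: 30.0
```

Emit:
{"name": "apply_moves", "arguments": {"targets": [{"travel": [0,0,1],"roll": 0,"jaw": 5},{"travel": [0,0,0],"roll": 0,"jaw": 5},{"travel": [0,0,0],"roll": 0,"jaw": 30},{"travel": [0,0,0],"roll": 0,"jaw": 50},{"travel": [0,0,0],"roll": 0,"jaw": 50},{"travel": [0,0,0],"roll": 0,"jaw": 50},{"travel": [0,0,0],"roll": 0,"jaw": 50}]}}

```text
clock: 13.75
tool_pos: [0.674, -0.0051, 0.2081]
orientation: [180.0, 0.0, 4.1]
force: [-0.3, 0.0, -0.5]
opening: 0.0483
gripper_force: 0.0
```

Emit:
{"name": "apply_moves", "arguments": {"targets": [{"travel": [0,0,-10],"roll": 0,"jaw": 50},{"travel": [0,0,-30],"roll": 0,"jaw": 60},{"travel": [0,0,-40],"roll": 0,"jaw": 87},{"travel": [-40,0,-20],"roll": 0,"jaw": 87},{"travel": [-40,0,0],"roll": 0,"jaw": 87},{"travel": [-40,0,0],"roll": 0,"jaw": 87},{"travel": [0,0,0],"roll": 0,"jaw": 87},{"travel": [0,0,0],"roll": 0,"jaw": 87}]}}

```text
clock: 14.55
tool_pos: [0.5541, -0.0135, 0.3102]
orientation: [-180.0, -0.2, 4.1]
force: [-0.3, -0.4, -0.8]
opening: 0.0866
gripper_force: 0.0
```

```bash
python3 -c "
from h import *
go(.554,-.0045,.31,4.1)
c=snap('wrist','w9.png'); s=snap('side','s9.png'); t=snap('top','t9.png')
np.savez('w9.npz',T=pose())
cv2.imwrite('pics/w9b.png',np.hstack([cv2.resize(c[0][0:230,220:420,::-1],(500,575)),np.vstack([cv2.resize(s[0][140:240,300:400,::-1],(290,290)),cv2.resize(t[0][180:300,130:250,::-1],(290,285))])]))
h=cv2.cvtColor(c[0],cv2.COLOR_RGB2HSV)
for n,lo,hi in(('red',(0,150,150),(6,255,255)),('yel',(26,180,180),(34,255,255))):
  k,l,st,cc=cv2.connectedComponentsWithStats(cv2.inRange(h,lo,hi))
  for i in range(1,k):
    if st[i,4]>40: print(n,st[i],cc[i],onz(c,[cc[i]],.155 if n=='yel' else .216))
"
```

```text
shift [ 0.5 -9.   0.2] len 9.0 roll 0.0 | at [ 0.5541 -0.0135  0.3102] 4.14
red [306  35  24  27 614] [317.95114007  47.78664495] [[ 0.67447288 -0.0051448   0.216     ]]
yel [308 139  38  38 660] [325.38030303 155.56212121] [[ 0.59274966 -0.01813582  0.155     ]]
```

View pics/w9b.png

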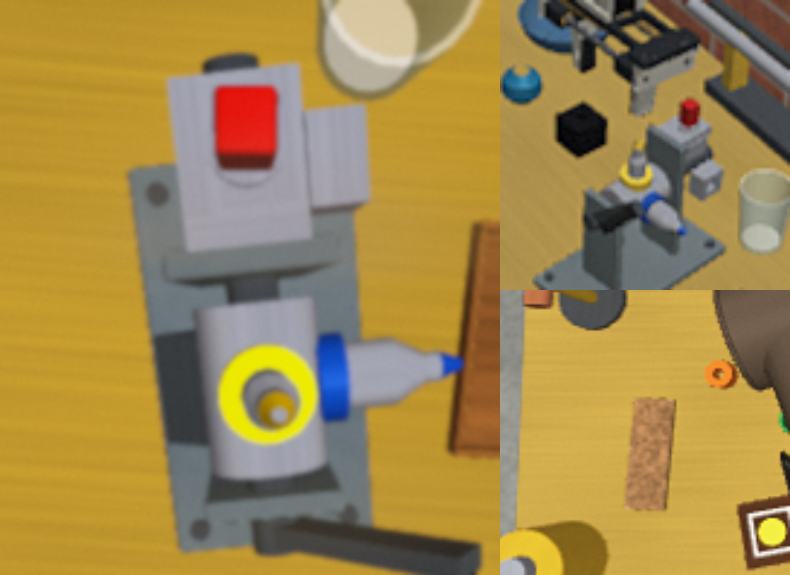

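```bash
python3 -c "
from h import *
c=ctrl.calibration('wrist');T=np.load('w9.npz')['T']
cam=(None,np.array(c['K']),np.array(c['dist_coeffs']),T@np.array(c['hand_eye']))
print('flange',onz(cam,[(326.7,157.7)],.155),'tip',onz(cam,[(331.2,164.8)],.207))
T=np.load('w5.npz')['T'];cam=(None,cam[1],cam[2],T@np.array(c['hand_eye']))
h=cv2.cvtColor(cv2.imread('pics/w5.png'),cv2.COLOR_BGR2HSV)
m=cv2.inRange(h,(26,180,180),(34,255,255));k,l,st,cc=cv2.connectedComponentsWithStats(m);i=1+st[1:,4].argmax();print(st[i],onz(cam,[st[i,:2]+(st[i,2:4]-1)/2],.155))
go(.42,.41,.29,10.4)
"
```

```text
flange [[ 0.59169043 -0.0194331   0.155     ]] tip [[ 0.59287329 -0.02152788  0.207     ]]
[300  88  35  37 567] [[ 0.59095882 -0.01985185  0.155     ]]
shift [-104.5 -431.9   18.5] len 445.0 roll -6.3 | at [ 0.5552 -0.0133  0.3086] 4.12
```

Emit:
{"name": "apply_moves", "arguments": {"targets": [{"travel": [-10.5,-43.2,0],"roll": 0,"jaw": 87},{"travel": [-10.5,-43.2,0],"roll": 0,"jaw": 87},{"travel": [-10.5,-43.2,0],"roll": 0,"jaw": 87},{"travel": [-10.5,-43.2,0],"roll": 0,"jaw": 87},{"travel": [-10.5,-43.2,3],"roll": 0,"jaw": 87},{"travel": [-10.5,-43.2,3],"roll": 0,"jaw": 87},{"travel": [-10.5,-43.2,3],"roll": 0,"jaw": 87},{"travel": [-10.5,-43.2,3],"roll": 0,"jaw": 87},{"travel": [-10.5,-43.2,3],"roll": 0,"jaw": 87},{"travel": [-10.5,-43.2,3],"roll": 0,"jaw": 87}]}}

```text
clock: 15.7
tool_pos: [0.4184, 0.4123, 0.2897]
orientation: [179.9, 0.0, 4.1]
force: [0.3, 0.0, 0.5]
opening: 0.0869
gripper_force: 0.0
```

Emit:
{"name": "apply_moves", "arguments": {"targets": [{"travel": [0,0,0],"roll": -6.3,"jaw": 87},{"travel": [0,0,0],"roll": 0,"jaw": 87},{"travel": [0,0,0],"roll": 0,"jaw": 87},{"travel": [0,0,0],"roll": 0,"jaw": 87}]}}

```text
clock: 16.1
tool_pos: [0.4192, 0.4094, 0.2903]
orientation: [180.0, 0.0, 10.2]
force: [-0.5, -0.7, 0.1]
opening: 0.0871
gripper_force: 0.0
```

```bash
cat > sl.py <<'E'
from h import *
import sys
def find(cam,n,z=.036):
    h=cv2.cvtColor(cam[0],cv2.COLOR_RGB2HSV)
    lo,hi={'orange':((5,150,60),(15,255,255)),'green':((50,120,30),(80,255,255))}[n]
    m=cv2.inRange(h,lo,hi); k,l,st,cc=cv2.connectedComponentsWithStats(m); i=1+st[1:,4].argmax()
    # top rim: bright part of the paint
    p=np.argwhere(l==i); v=h[p[:,0],p[:,1],2]; print(n,st[i],cc[i],'V pct',np.percentile(v,[5,25,50,75,95]))
    t=((l==i)&(h[:,:,2]>np.percentile(v,75)*.93)).astype(np.uint8)
    c,_=cv2.findContours(t,cv2.RETR_EXTERNAL,cv2.CHAIN_APPROX_NONE); c=max(c,key=cv2.contourArea)
    e=cv2.fitEllipse(cv2.convexHull(c)); holes=cv2.findContours((l==i).astype(np.uint8),cv2.RETR_CCOMP,2)
    print('ellipse',e,'XYZ',onz(cam,[e[0]],z)[0].round(4)); return onz(cam,[e[0]],z)[0]
E
python3 -c "
from sl import *
c=snap('wrist','w10.png');P=find(c,'orange');go(P[0],P[1],.03,10.4)
g=snap('top','t10.png')
cv2.imwrite('pics/w10b.png',np.hstack([cv2.resize(c[0][40:200,250:410,::-1],(400,400)),cv2.resize(g[0][200:280,160:240,::-1],(400,400))]))
"
```

```text
orange [ 191  120   60  118 4709] [219.47122531 178.3763007 ] V pct [123. 136. 147. 156. 169.]
ellipse ((219.44140625, 170.57203674316406), (45.09745407104492, 170.32489013671875), 8.220513343811035) XYZ [0.402 0.538 0.036]
shift [   5.9 -129.8  260.5] len 291.0 roll -0.1 | at [0.4192 0.4093 0.2905] 10.25
```

View pics/w10b.png

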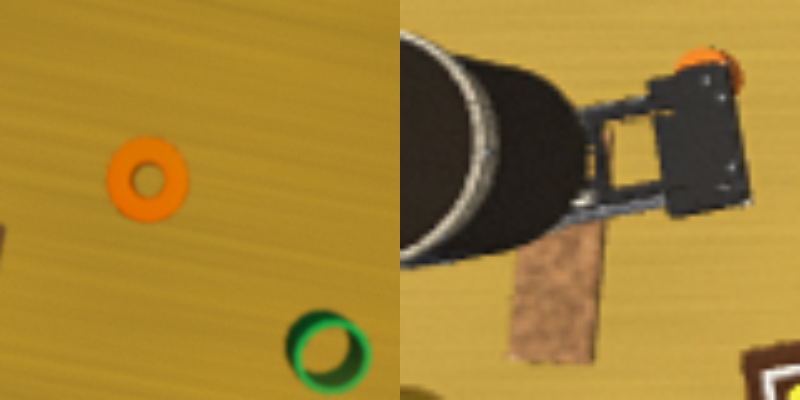

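Orange is at about wrist (309,112), with a bore of roughly 17. Green is at (382,182) with a wide bore. My mask picked up the cork paddle, so I'll tighten it.

```bash
sed -i 's/(5,150,60),(15,255,255)/(5,225,90),(15,255,255)/' sl.py; python3 -c "
from sl import *
c=snap('wrist','w11.png');P=find(c,'orange');go(P[0],P[1],.03,10.4)
find(c,'green')
"
```

```text
orange [293 103  30  26 413] [306.47457627 116.75302663] V pct [191. 218. 225. 227. 228.]
ellipse ((307.2822570800781, 114.34416198730469), (24.770753860473633, 30.474855422973633), 120.34947967529297) XYZ [0.4928 0.436  0.036 ]
shift [ 77.1 -13.  260.7] len 272.0 roll -0.1 | at [0.4191 0.4093 0.2907] 10.29
green [365 165  33  32 390] [380.58205128 179.1       ] V pct [ 55.    74.   126.   155.75 162.  ]
ellipse ((382.5615234375, 182.32159423828125), (27.721220016479492, 30.09156608581543), 53.65129852294922) XYZ [0.4247 0.3225 0.036 ]
```

```bash
python3 -c "
from h import *
im=cv2.imread('pics/w11.png'); c=ctrl.calibration('wrist')
h=cv2.cvtColor(im,cv2.COLOR_BGR2HSV)
roi=np.zeros(h.shape[:2],np.uint8);roi[85:140,280:340]=1
m=cv2.inRange(h,(0,190,170),(17,255,255))*roi
ct,hi=cv2.findContours(m,cv2.RETR_CCOMP,cv2.CHAIN_APPROX_NONE)
cam=(im,np.array(c['K']),np.array(c['dist_coeffs']),pose()@np.array(c['hand_eye']))
for k in ct:
  if len(k)>8: e=cv2.fitEllipse(k);print(e,cv2.boundingRect(k),onz(cam,[e[0]],.036).round(4))
"
```

```text
((308.4347839355469, 111.56344604492188), (32.51356506347656, 33.68251037597656), 174.6810760498047) (292, 95, 34, 34) [[0.4962 0.4352 0.036 ]]
((308.4660339355469, 111.3990478515625), (13.793535232543945, 14.847818374633789), 163.33287048339844) (301, 104, 16, 16) [[0.4964 0.4352 0.036 ]]
```

```bash
python3 -c "
from h import *
go(.4963,.4352,.029,10.4)"
```

```text
shift [ 80.5 -11.6 261.7] len 274.0 roll -0.1 | at [0.4191 0.4093 0.2907] 10.29
```

Emit:
{"name": "apply_moves", "arguments": {"targets": [{"travel": [40,-6,0],"roll": 0,"jaw": 60},{"travel": [40.6,-5.9,0],"roll": 0,"jaw": 60},{"travel": [0,0,40],"roll": 0,"jaw": 60},{"travel": [0,0,45],"roll": 0,"jaw": 60},{"travel": [0,0,45],"roll": 0,"jaw": 60},{"travel": [0,0,45],"roll": 0,"jaw": 60},{"travel": [0,0,45],"roll": 0,"jaw": 60},{"travel": [0,0,26],"roll": 0,"jaw": 60},{"travel": [0,0,15],"roll": 0,"jaw": 60},{"travel": [0,0,0],"roll": 0,"jaw": 60}]}}

```text
clock: 17.25
tool_pos: [0.4954, 0.435, 0.0276]
orientation: [179.9, 0.1, 10.4]
force: [-1.2, -0.4, 0.5]
opening: 0.06
gripper_force: 0.0
```

```bash
python3 -c "
from h import *
go(.4963,.4352,.029,10.4);print(ctrl.get_obs()['force'])"
```

```text
shift [ 0.9 -0.  -1.4] len 2.0 roll -0.0 | at [0.4954 0.435  0.0276] 10.36
[-1.23158464 -0.37407678  0.51168637]
```

Emit:
{"name": "apply_moves", "arguments": {"targets": [{"travel": [0.5,0,0],"roll": 0,"jaw": 30},{"travel": [0,0,0],"roll": 0,"jaw": 30},{"travel": [0,0,0],"roll": 0,"jaw": 30},{"travel": [0,0,0],"roll": 0,"jaw": 30},{"travel": [0,0,0],"roll": 0,"jaw": 30},{"travel": [0,0,0],"roll": 0,"jaw": 30}]}}

```text
clock: 17.85
tool_pos: [0.497, 0.4371, 0.0314]
orientation: [-179.9, -0.1, 10.4]
force: [-0.7, -1.0, 6.5]
opening: 0.0418
gripper_force: 30.0
```

Emit:
{"name": "apply_moves", "arguments": {"targets": [{"travel": [0,0,-20],"roll": 0,"jaw": 30},{"travel": [0,0,-45],"roll": 0,"jaw": 30},{"travel": [0,0,-45],"roll": 0,"jaw": 30},{"travel": [0,0,-45],"roll": 0,"jaw": 30},{"travel": [0,0,-45],"roll": 0,"jaw": 30},{"travel": [0,0,-32],"roll": 0,"jaw": 30},{"travel": [0,0,0],"roll": 0,"jaw": 30},{"travel": [0,0,0],"roll": 0,"jaw": 30}]}}

```text
clock: 18.65
tool_pos: [0.496, 0.4364, 0.2624]
orientation: [-179.9, -0.1, 10.4]
force: [0.0, -0.0, -2.4]
opening: 0.0417
gripper_force: 30.0
```

```bash
python3 -c "
from h import *
go(.5913,-.0202,.26,10.4);print(ctrl.get_obs()['opening'])"
```

```text
shift [ 11.2 466.3   1.5] len 466.0 roll 0.0 | at [0.496  0.4364 0.2624] 10.41
0.04169570722065037
```

Emit:
{"name": "apply_moves", "arguments": {"targets": [{"travel": [1,25,0],"roll": 0,"jaw": 30},{"travel": [1,45,0],"roll": 0,"jaw": 30},{"travel": [1,49,0],"roll": 0,"jaw": 30},{"travel": [1,49,0],"roll": 0,"jaw": 30},{"travel": [1,49,0],"roll": 0,"jaw": 30},{"travel": [1,49,0],"roll": 0,"jaw": 30},{"travel": [1,49,0],"roll": 0,"jaw": 30},{"travel": [1,49,0],"roll": 0,"jaw": 30},{"travel": [1,49,0],"roll": 0,"jaw": 30},{"travel": [2,45,0],"roll": 0,"jaw": 30}]}}

```text
clock: 19.65
tool_pos: [0.5887, -0.0151, 0.2599]
orientation: [-180.0, 0.2, 10.4]
force: [2.0, -0.5, -0.3]
opening: 0.0419
gripper_force: 30.0
```

Emit:
{"name": "apply_moves", "arguments": {"targets": [{"travel": [0.2,8.3,0],"roll": 0,"jaw": 30},{"travel": [0,0,0],"roll": 0,"jaw": 30},{"travel": [0,0,0],"roll": 0,"jaw": 30}]}}

```text
clock: 19.95
tool_pos: [0.5909, -0.0205, 0.2603]
orientation: [-180.0, 0.1, 10.4]
force: [-0.9, 0.6, -1.5]
opening: 0.042
gripper_force: 30.0
```

```bash
python3 -c "
from h import *
go(.5913,-.0202,.26,10.4);o=ctrl.get_obs();print(o['opening'])
s=snap('side','s12.png');w=snap('wrist','w12.png');t=snap('top','t12.png')
cv2.imwrite('pics/w12b.png',np.hstack([cv2.resize(s[0][150:230,310:390,::-1],(400,400),interpolation=2),cv2.resize(w[0][200:300,270:370,::-1],(400,400),interpolation=2)]))
print(proj(s,[[.5913,-.0202,.207],[.5913,-.0202,.155],[.5913,-.0202,.233]]))"
```

```text
shift [ 0.5 -0.2  0.3] len 1.0 roll -0.0 | at [ 0.5909 -0.0205  0.2603] 10.37
0.04198521241412754
[[348.3608991  186.94692578]
 [347.71327987 198.85420286]
 [348.69332631 180.81907004]]
```

View pics/w12b.png

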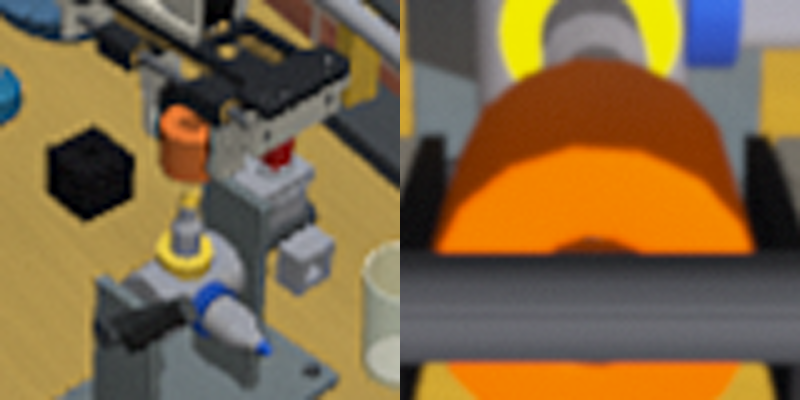

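Emit:
{"name": "apply_moves", "arguments": {"targets": [{"travel": [0,0,15],"roll": 0,"jaw": 30},{"travel": [0,0,8],"roll": 0,"jaw": 30},{"travel": [0,0,4],"roll": 0,"jaw": 30},{"travel": [0,0,4],"roll": 0,"jaw": 30},{"travel": [0,0,0],"roll": 0,"jaw": 30}]}}

```text
clock: 20.6
tool_pos: [0.5915, -0.0201, 0.23]
orientation: [180.0, 0.0, 10.4]
force: [0.1, 0.1, -0.6]
opening: 0.0419
gripper_force: 30.0
```

Emit:
{"name": "apply_moves", "arguments": {"targets": [{"travel": [0,0,3],"roll": 0,"jaw": 30},{"travel": [0,0,3],"roll": 0,"jaw": 30},{"travel": [0,0,3],"roll": 0,"jaw": 30},{"travel": [0,0,0],"roll": 0,"jaw": 30},{"travel": [0,0,0],"roll": 0,"jaw": 30}]}}

```text
clock: 21.1
tool_pos: [0.5916, -0.0204, 0.2213]
orientation: [180.0, 0.0, 10.4]
force: [-0.7, -0.6, -1.0]
opening: 0.0419
gripper_force: 30.0
```

Emit:
{"name": "apply_moves", "arguments": {"targets": [{"travel": [0,0,2.5],"roll": 0,"jaw": 30},{"travel": [0,0,2.5],"roll": 0,"jaw": 30},{"travel": [0,0,2],"roll": 0,"jaw": 30},{"travel": [0,0,0],"roll": 0,"jaw": 30},{"travel": [0,0,0],"roll": 0,"jaw": 30}]}}

```text
clock: 21.6
tool_pos: [0.5916, -0.0203, 0.2143]
orientation: [180.0, 0.0, 10.4]
force: [-0.3, -0.3, -1.0]
opening: 0.042
gripper_force: 30.0
```

Emit:
{"name": "apply_moves", "arguments": {"targets": [{"travel": [0,0,2],"roll": 0,"jaw": 30},{"travel": [0,0,0],"roll": 0,"jaw": 30},{"travel": [0,0,0],"roll": 0,"jaw": 60},{"travel": [0,0,0],"roll": 0,"jaw": 60},{"travel": [0,0,0],"roll": 0,"jaw": 60},{"travel": [0,0,0],"roll": 0,"jaw": 60},{"travel": [0,0,0],"roll": 0,"jaw": 60},{"travel": [0,0,0],"roll": 0,"jaw": 60},{"travel": [0,0,0],"roll": 0,"jaw": 60},{"travel": [0,0,0],"roll": 0,"jaw": 60}]}}

```text
clock: 22.6
tool_pos: [0.5916, -0.0204, 0.2124]
orientation: [180.0, 0.0, 10.4]
force: [-0.2, -0.1, -0.7]
opening: 0.06
gripper_force: 0.0
```

```bash
cat > side.py <<'E'
from sl import *
n=sys.argv[1]; s=snap('side','s_%s_%s.png'%(n,sys.argv[2])); h=cv2.cvtColor(s[0],cv2.COLOR_RGB2HSV)
lo,hi={'orange':((0,190,60),(17,255,255)),'green':((50,120,20),(80,255,255))}[n]
m=cv2.inRange(h,lo,hi); m[:150]=0;m[240:]=0;m[:,:310]=0;m[:,390:]=0
k,l,st,cc=cv2.connectedComponentsWithStats(m)
for i in range(1,k):
    if st[i,4]>15: print(n,'x0 y0 w h area',st[i])
X,Y=.5913,-.0202
for zz in (.155,.180,.187): print('expected rows if underside at',zz,': bottom~',proj(s,[[X-.0065,Y-.020,zz]])[0].round(1),'top back~',proj(s,[[X+.01,Y+.018,zz+.036]])[0].round(1))
y=cv2.inRange(h,(24,180,120),(34,255,255))[150:240,310:390]; print('yellow px visible',np.argwhere(y>0).shape[0], (np.argwhere(y>0)[:,0]+150).min() if y.any() else None,(np.argwhere(y>0)[:,0]+150).max() if y.any() else None)
E
python3 side.py orange 1
```

```text
orange x0 y0 w h area [342 183  11  15 132]
expected rows if underside at 0.155 : bottom~ [349.5 202.8] top back~ [347.6 186.8]
expected rows if underside at 0.18 : bottom~ [349.8 197.1] top back~ [347.9 181. ]
expected rows if underside at 0.187 : bottom~ [349.9 195.5] top back~ [348.  179.4]
yellow px visible 14 199 203
```

Orange stopped short. Its lower edge is at row 198, which puts the underside about 25 mm above the flange, and the yellow flange is visible below it. I'll regrasp it and take it to the dark tray.

Emit:
{"name": "apply_moves", "arguments": {"targets": [{"travel": [0,0,3],"roll": 0,"jaw": 60},{"travel": [0,0,0],"roll": 0,"jaw": 30},{"travel": [0,0,0],"roll": 0,"jaw": 30},{"travel": [0,0,0],"roll": 0,"jaw": 30},{"travel": [0,0,0],"roll": 0,"jaw": 30},{"travel": [0,0,-10],"roll": 0,"jaw": 30},{"travel": [0,0,-20],"roll": 0,"jaw": 30},{"travel": [0,0,-20],"roll": 0,"jaw": 30},{"travel": [0,0,-10],"roll": 0,"jaw": 30},{"travel": [0,0,0],"roll": 0,"jaw": 30}]}}

```text
clock: 23.65
tool_pos: [0.5923, -0.0202, 0.2713]
orientation: [-180.0, -0.2, 10.4]
force: [0.4, -0.4, -1.6]
opening: 0.042
gripper_force: 30.0
```

```bash
python3 -c "
from h import *
b=cv2.imread('pics/top0.png')
c=ctrl.calibration('top');cam=(b,np.array(c['K']),np.array(c['dist_coeffs']),np.array(c['extrinsics']))
h=cv2.cvtColor(b,cv2.COLOR_BGR2HSV)
for n,m in(('dark',(b.max(2)<75)),('wood',cv2.inRange(h,(5,100,40),(16,255,190))>0)):
  m=m.astype(np.uint8);m[:155]=0;m[250:]=0;m[:,:368]=0;m[:,475:]=0
  ct=max(cv2.findContours(m,0,2)[0],key=cv2.contourArea);r=cv2.minAreaRect(ct);print(n,r);P=onz(cam,cv2.boxPoints(r),.014);print(P.round(3).tolist(),'c',P.mean(0).round(4))
go(.447,-.27,.2735,10.4)"
```

```text
dark ((428.4320983886719, 225.51292419433594), (34.53653335571289, 69.0049057006836), 88.69805145263672)
[[0.509, -0.197, 0.014], [0.511, -0.448, 0.014], [0.386, -0.444, 0.014], [0.383, -0.196, 0.014]] c [ 0.4472 -0.3212  0.014 ]
wood ((409.07733154296875, 180.546142578125), (34.95633316040039, 68.41453552246094), 87.1375961303711)
[[0.675, -0.13, 0.014], [0.684, -0.383, 0.014], [0.553, -0.383, 0.014], [0.545, -0.133, 0.014]] c [ 0.6142 -0.2575  0.014 ]
shift [-188.1  219.4   -2.8] len 289.0 roll 0.0 | at [ 0.5923 -0.0202  0.2713] 10.42
```

```bash
python3 -c "
from h import *
go(.447,-.321,.2735,10.4)"
```

```text
shift [-197.3  269.5   -2.9] len 334.0 roll 0.0 | at [ 0.5923 -0.0202  0.2713] 10.42
```

Emit:
{"name": "apply_moves", "arguments": {"targets": [{"travel": [-15,22,0],"roll": 0,"jaw": 30},{"travel": [-25,35,0],"roll": 0,"jaw": 30},{"travel": [-27,37,0],"roll": 0,"jaw": 30},{"travel": [-27,37,0],"roll": 0,"jaw": 30},{"travel": [-27,37,0],"roll": 0,"jaw": 30},{"travel": [-27,37,0],"roll": 0,"jaw": 30},{"travel": [-27,37,0],"roll": 0,"jaw": 30},{"travel": [-23,26,0],"roll": 0,"jaw": 30},{"travel": [0,0,0],"roll": 0,"jaw": 30}]}}

```text
clock: 24.55
tool_pos: [0.4427, -0.3222, 0.2682]
orientation: [-179.9, 0.1, 10.2]
force: [0.1, 0.3, -1.7]
opening: 0.0421
gripper_force: 30.0
```

```bash
python3 -c "
from h import *
go(.447,-.321,.035,10.4)"
```

```text
shift [ 4.900e+00 -2.000e-01  2.332e+02] len 233.0 roll -0.2 | at [ 0.4427 -0.3222  0.2682] 10.19
```

Emit:
{"name": "apply_moves", "arguments": {"targets": [{"travel": [4,0,30],"roll": 0,"jaw": 30},{"travel": [0,0,45],"roll": 0,"jaw": 30},{"travel": [0,0,45],"roll": 0,"jaw": 30},{"travel": [0,0,45],"roll": 0,"jaw": 30},{"travel": [0,0,40],"roll": 0,"jaw": 30},{"travel": [0,0,15],"roll": 0,"jaw": 30},{"travel": [0,0,7],"roll": 0,"jaw": 30},{"travel": [0,0,3],"roll": 0,"jaw": 30},{"travel": [0,0,0],"roll": 0,"jaw": 30},{"travel": [0,0,0],"roll": 0,"jaw": 30}]}}

```text
clock: 25.55
tool_pos: [0.4501, -0.3191, 0.0405]
orientation: [179.9, -0.1, 10.4]
force: [-0.0, 0.0, -1.0]
opening: 0.0416
gripper_force: 30.0
```

Emit:
{"name": "apply_moves", "arguments": {"targets": [{"travel": [0,0,2],"roll": 0,"jaw": 30},{"travel": [0,0,2],"roll": 0,"jaw": 30},{"travel": [0,0,1],"roll": 0,"jaw": 30},{"travel": [0,0,0],"roll": 0,"jaw": 30}]}}

```text
clock: 25.95
tool_pos: [0.4495, -0.319, 0.0348]
orientation: [180.0, -0.0, 10.4]
force: [0.2, 1.2, 3.0]
opening: 0.0419
gripper_force: 30.0
```

Emit:
{"name": "apply_moves", "arguments": {"targets": [{"travel": [0,0,0],"roll": 0,"jaw": 60},{"travel": [0,0,0],"roll": 0,"jaw": 60},{"travel": [0,0,0],"roll": 0,"jaw": 60},{"travel": [0,0,0],"roll": 0,"jaw": 60},{"travel": [0,0,-20],"roll": 0,"jaw": 60},{"travel": [0,0,-45],"roll": 0,"jaw": 60},{"travel": [0,0,-45],"roll": 0,"jaw": 60},{"travel": [0,0,-45],"roll": 0,"jaw": 60},{"travel": [0,0,-45],"roll": 0,"jaw": 60},{"travel": [0,0,-45],"roll": 0,"jaw": 60}]}}

```text
clock: 26.95
tool_pos: [0.4488, -0.3188, 0.2815]
orientation: [180.0, -0.0, 10.4]
force: [0.4, 0.4, 1.0]
opening: 0.0601
gripper_force: 0.0
```

```bash
python3 -c "
from h import *
go(.41,.29,.29,10.4)
im,K,d,E=s=snap('side'); h=cv2.cvtColor(im,cv2.COLOR_RGB2HSV); m=cv2.inRange(h,(0,190,90),(17,255,255)); m[:270]=0; m[:,400:]=0
k,l,st,cc=cv2.connectedComponentsWithStats(m)
print([ (st[i],onz(s,[cc[i]],.023).round(3)) for i in range(1,k) if st[i,4]>15])
t=snap('top','t13.png'); h=cv2.cvtColor(t[0],cv2.COLOR_RGB2HSV)
m=cv2.inRange(h,(50,120,50),(80,255,255));k,l,st,cc=cv2.connectedComponentsWithStats(m)
print([ (st[i],onz(t,[cc[i]],.036).round(3)) for i in range(1,k) if st[i,4]>15])
"
```

```text
shift [  71.9 -605.8   -8.6] len 610.0 roll 0.0 | at [ 0.4488 -0.3188  0.2815] 10.41
[(array([356, 293,  13,  17, 188], dtype=int32), array([[ 0.446, -0.32 ,  0.023]]))]
[(array([246, 229,  12,  11,  55], dtype=int32), array([[0.424, 0.321, 0.036]]))]
```

```bash
python3 -c "
from h import *
go(.36,.30,.29,10.4)"
```

```text
shift [  22.5 -626.8   -7.6] len 627.0 roll 0.1 | at [ 0.4517 -0.3205  0.2865] 10.46
```

Emit:
{"name": "apply_moves", "arguments": {"targets": [{"travel": [7,-47,0],"roll": 0,"jaw": 60},{"travel": [7,-47,0],"roll": 0,"jaw": 60},{"travel": [7,-47,0],"roll": 0,"jaw": 60},{"travel": [7,-47,0],"roll": 0,"jaw": 60},{"travel": [7,-47,0],"roll": 0,"jaw": 60},{"travel": [7,-47,0],"roll": 0,"jaw": 60},{"travel": [7,-47,0],"roll": 0,"jaw": 60},{"travel": [7,-47,0],"roll": 0,"jaw": 60},{"travel": [7,-47,0],"roll": 0,"jaw": 60},{"travel": [0,-47,0],"roll": 0,"jaw": 60}]}}

```text
clock: 28.05
tool_pos: [0.4259, 0.1568, 0.2793]
orientation: [-180.0, -0.0, 10.4]
force: [1.1, 0.1, -0.5]
opening: 0.0602
gripper_force: 0.0
```

```bash
python3 -c "
from h import *
go(.36,.30,.29,10.4)"
```

```text
shift [ -38.9 -152.8  -10.7] len 158.0 roll 0.0 | at [0.4259 0.1568 0.2793] 10.43
```

Emit:
{"name": "apply_moves", "arguments": {"targets": [{"travel": [-10,-38,-2],"roll": 0,"jaw": 60},{"travel": [-10,-38,-3],"roll": 0,"jaw": 60},{"travel": [-10,-38,-3],"roll": 0,"jaw": 60},{"travel": [-9,-38,-2],"roll": 0,"jaw": 60},{"travel": [0,0,0],"roll": 0,"jaw": 60},{"travel": [0,0,0],"roll": 0,"jaw": 60},{"travel": [0,0,0],"roll": 0,"jaw": 60}]}}

```text
clock: 28.75
tool_pos: [0.3604, 0.2965, 0.2891]
orientation: [180.0, 0.0, 10.4]
force: [-0.6, -0.2, 1.3]
opening: 0.0595
gripper_force: 0.0
```

```bash
python3 -c "
from sl import *
c=snap('wrist','w14.png'); h=cv2.cvtColor(c[0],cv2.COLOR_RGB2HSV)
for v in (20,110):
  m=cv2.inRange(h,(45,110,v),(85,255,255)); m[230:]=0
  ct,hi=cv2.findContours(m,cv2.RETR_CCOMP,cv2.CHAIN_APPROX_NONE)
  for k in ct:
    if len(k)>20: e=cv2.fitEllipse(k);print(v,np.round(e[0],1),np.round(e[1],1),cv2.boundingRect(k),onz(c,[e[0]],.036).round(4))
go(.4247,.3225,.029,10.4)
"
```

```text
20 [306.5 121.9] [31.2 32.3] (291, 106, 32, 33) [[0.4246 0.3225 0.036 ]]
20 [307.1 121.5] [26.  27.2] (294, 108, 27, 28) [[0.4252 0.3219 0.036 ]]
110 [306.5 121.9] [31.2 32.3] (291, 106, 32, 33) [[0.4246 0.3225 0.036 ]]
110 [306.9 121.6] [26.3 27.3] (294, 108, 27, 28) [[0.4251 0.3221 0.036 ]]
shift [ 67.8 -14.4 260.2] len 269.0 roll -0.0 | at [0.3606 0.2963 0.2892] 10.37
```

Emit:
{"name": "apply_moves", "arguments": {"targets": [{"travel": [34,-7.2,0],"roll": 0,"jaw": 60},{"travel": [34,-7.2,0],"roll": 0,"jaw": 60},{"travel": [0,0,40],"roll": 0,"jaw": 60},{"travel": [0,0,45],"roll": 0,"jaw": 60},{"travel": [0,0,45],"roll": 0,"jaw": 60},{"travel": [0,0,45],"roll": 0,"jaw": 60},{"travel": [0,0,45],"roll": 0,"jaw": 60},{"travel": [0,0,25],"roll": 0,"jaw": 60},{"travel": [0,0,14],"roll": 0,"jaw": 60},{"travel": [0,0,0],"roll": 0,"jaw": 60}]}}

```text
clock: 29.8
tool_pos: [0.4244, 0.3212, 0.0282]
orientation: [179.8, 0.2, 10.3]
force: [0.5, -0.3, 0.3]
opening: 0.0599
gripper_force: 0.0
```

```bash
python3 -c "
from h import *
go(.4248,.3224,.029,10.4)"
```

```text
shift [ 0.6 -1.1 -0.8] len 1.0 roll -0.1 | at [0.4244 0.3212 0.0282] 10.3
```

Emit:
{"name": "apply_moves", "arguments": {"targets": [{"travel": [0,0,0],"roll": 0,"jaw": 30},{"travel": [0,0,0],"roll": 0,"jaw": 30},{"travel": [0,0,0],"roll": 0,"jaw": 30},{"travel": [0,0,0],"roll": 0,"jaw": 30},{"travel": [0,0,0],"roll": 0,"jaw": 30},{"travel": [0,0,0],"roll": 0,"jaw": 30}]}}

```text
clock: 30.4
tool_pos: [0.4252, 0.324, 0.0316]
orientation: [-179.9, -0.1, 10.4]
force: [1.0, -2.4, 6.9]
opening: 0.0408
gripper_force: 30.0
```

Emit:
{"name": "apply_moves", "arguments": {"targets": [{"travel": [0,0,-20],"roll": 0,"jaw": 30},{"travel": [0,0,-45],"roll": 0,"jaw": 30},{"travel": [0,0,-45],"roll": 0,"jaw": 30},{"travel": [0,0,-45],"roll": 0,"jaw": 30},{"travel": [0,0,-45],"roll": 0,"jaw": 30},{"travel": [0,0,-32],"roll": 0,"jaw": 30},{"travel": [0,0,0],"roll": 0,"jaw": 30},{"travel": [0,0,0],"roll": 0,"jaw": 30}]}}

```text
clock: 31.2
tool_pos: [0.4244, 0.3237, 0.2631]
orientation: [-179.9, -0.1, 10.4]
force: [-0.6, -0.7, -2.3]
opening: 0.0411
gripper_force: 30.0
```

```bash
python3 -c "
from h import *
go(.5913,-.0202,.26,10.4);print(ctrl.get_obs()['opening'])"
```

```text
shift [102.  368.4   2.5] len 382.0 roll 0.0 | at [0.4244 0.3237 0.2631] 10.41
0.04106755592561207
```

Emit:
{"name": "apply_moves", "arguments": {"targets": [{"travel": [6,22,0],"roll": 0,"jaw": 30},{"travel": [11,40,0],"roll": 0,"jaw": 30},{"travel": [12.5,45,0],"roll": 0,"jaw": 30},{"travel": [12.5,45,0],"roll": 0,"jaw": 30},{"travel": [12.5,45,0],"roll": 0,"jaw": 30},{"travel": [12.5,45,0],"roll": 0,"jaw": 30},{"travel": [12.5,45,0],"roll": 0,"jaw": 30},{"travel": [12.5,45,0],"roll": 0,"jaw": 30},{"travel": [10,36.4,0],"roll": 0,"jaw": 30},{"travel": [0,0,0],"roll": 0,"jaw": 30}]}}

```text
clock: 32.2
tool_pos: [0.5919, -0.0241, 0.2598]
orientation: [180.0, 0.2, 10.2]
force: [0.2, 0.1, -0.5]
opening: 0.0407
gripper_force: 30.0
```

Emit:
{"name": "apply_moves", "arguments": {"targets": [{"travel": [0,0,0],"roll": 0,"jaw": 30},{"travel": [0,0,0],"roll": 0,"jaw": 30}]}}

```text
clock: 32.4
tool_pos: [0.5909, -0.0199, 0.2613]
orientation: [-180.0, 0.1, 10.4]
force: [-0.6, -0.3, -0.6]
opening: 0.0408
gripper_force: 30.0
```

```bash
python3 -c "
from h import *
go(.5913,-.0202,.23,10.4)
c=snap('wrist','w15.png'); h=cv2.cvtColor(c[0],cv2.COLOR_RGB2HSV); m=cv2.inRange(h,(24,180,150),(34,255,255));m[:,:290]=0;m[:,350:]=0;m[230:]=0; p=np.argwhere(m>0); print('yellow rows/cols',p.min(0),p.max(0))
m=cv2.inRange(h,(45,110,20),(85,255,255)); p=np.argwhere(m>0); print('green',p.min(0),p.max(0))
print(proj(c,[[.5913,-.0202,.207],[.5913,-.0202,.155]]))"
```

```text
shift [ 0.4  0.4 31.3] len 31.0 roll 0.0 | at [ 0.5909 -0.0199  0.2613] 10.42
yellow rows/cols [185 296] [218 338]
green [214 278] [310 359]
[[318.08447331 228.51312752]
 [318.1182089  206.53385331]]
```

Emit:
{"name": "apply_moves", "arguments": {"targets": [{"travel": [0.3,0.2,20],"roll": 0,"jaw": 30},{"travel": [0,0,10],"roll": 0,"jaw": 30},{"travel": [0,0,8],"roll": 0,"jaw": 30},{"travel": [0,0,8],"roll": 0,"jaw": 30},{"travel": [0,0,6],"roll": 0,"jaw": 30},{"travel": [0,0,5],"roll": 0,"jaw": 30},{"travel": [0,0,0],"roll": 0,"jaw": 30}]}}

```text
clock: 33.15
tool_pos: [0.5916, -0.0205, 0.2047]
orientation: [-180.0, 0.1, 10.4]
force: [0.3, -0.2, -1.3]
opening: 0.0411
gripper_force: 30.0
```

Emit:
{"name": "apply_moves", "arguments": {"targets": [{"travel": [0,0,4],"roll": 0,"jaw": 30},{"travel": [0,0,4],"roll": 0,"jaw": 30},{"travel": [0,0,4],"roll": 0,"jaw": 30},{"travel": [0,0,2],"roll": 0,"jaw": 30},{"travel": [0,0,0],"roll": 0,"jaw": 30},{"travel": [0,0,0],"roll": 0,"jaw": 30}]}}

```text
clock: 33.75
tool_pos: [0.592, -0.0205, 0.1915]
orientation: [180.0, -0.0, 10.4]
force: [-1.0, 0.5, -1.2]
opening: 0.0407
gripper_force: 30.0
```

Emit:
{"name": "apply_moves", "arguments": {"targets": [{"travel": [0,0,3],"roll": 0,"jaw": 30},{"travel": [0,0,0],"roll": 0,"jaw": 30},{"travel": [0,0,0],"roll": 0,"jaw": 60},{"travel": [0,0,0],"roll": 0,"jaw": 60},{"travel": [0,0,0],"roll": 0,"jaw": 60},{"travel": [0,0,0],"roll": 0,"jaw": 60},{"travel": [0,0,0],"roll": 0,"jaw": 60},{"travel": [0,0,0],"roll": 0,"jaw": 60},{"travel": [0,0,0],"roll": 0,"jaw": 60},{"travel": [0,0,0],"roll": 0,"jaw": 60}]}}

```text
clock: 34.75
tool_pos: [0.5919, -0.0205, 0.1884]
orientation: [180.0, 0.0, 10.4]
force: [-1.1, -0.3, -0.4]
opening: 0.0597
gripper_force: 0.0
```

```bash
python3 side.py green 1; python3 -c "
from h import *
go(.5913,-.0202,.184,10.4)"
```

```text
green x0 y0 w h area [341 189  12  15 110]
expected rows if underside at 0.155 : bottom~ [349.5 202.8] top back~ [347.6 186.8]
expected rows if underside at 0.18 : bottom~ [349.8 197.1] top back~ [347.9 181. ]
expected rows if underside at 0.187 : bottom~ [349.9 195.5] top back~ [348.  179.4]
yellow px visible 4 203 204
shift [-0.6 -0.4  4.4] len 4.0 roll 0.0 | at [ 0.5919 -0.0205  0.1884] 10.42
```

Green went down to the flange: its lower edge is at row 203, matching an underside at 155 mm. I'll regrasp it and take it to the wooden tray.

Emit:
{"name": "apply_moves", "arguments": {"targets": [{"travel": [0,0,3],"roll": 0,"jaw": 60},{"travel": [0,0,0],"roll": 0,"jaw": 30},{"travel": [0,0,0],"roll": 0,"jaw": 30},{"travel": [0,0,0],"roll": 0,"jaw": 30},{"travel": [0,0,0],"roll": 0,"jaw": 30},{"travel": [0,0,-10],"roll": 0,"jaw": 30},{"travel": [0,0,-20],"roll": 0,"jaw": 30},{"travel": [0,0,-25],"roll": 0,"jaw": 30},{"travel": [0,0,-30],"roll": 0,"jaw": 30},{"travel": [0,0,0],"roll": 0,"jaw": 30}]}}

```text
clock: 35.8
tool_pos: [0.5941, -0.0205, 0.2758]
orientation: [180.0, -0.4, 10.4]
force: [-0.4, -0.5, -0.2]
opening: 0.0413
gripper_force: 29.7
```

```bash
python3 -c "
from h import *
go(.614,-.2575,.27,10.4)"
```

```text
shift [-23.4 236.7   5.8] len 238.0 roll 0.0 | at [ 0.5941 -0.0205  0.2758] 10.45
```

Emit:
{"name": "apply_moves", "arguments": {"targets": [{"travel": [-3,25,0],"roll": 0,"jaw": 30},{"travel": [-4,42,0],"roll": 0,"jaw": 30},{"travel": [-4,45,0],"roll": 0,"jaw": 30},{"travel": [-4,45,0],"roll": 0,"jaw": 30},{"travel": [-4,45,0],"roll": 0,"jaw": 30},{"travel": [-3,35,0],"roll": 0,"jaw": 30},{"travel": [0,0,0],"roll": 0,"jaw": 30},{"travel": [0,0,0],"roll": 0,"jaw": 30}]}}

```text
clock: 36.6
tool_pos: [0.6128, -0.2584, 0.2699]
orientation: [-180.0, 0.0, 10.3]
force: [-0.5, 0.3, -0.2]
opening: 0.041
gripper_force: 29.7
```

Emit:
{"name": "apply_moves", "arguments": {"targets": [{"travel": [0,0,30],"roll": 0,"jaw": 30},{"travel": [0,0,45],"roll": 0,"jaw": 30},{"travel": [0,0,45],"roll": 0,"jaw": 30},{"travel": [0,0,45],"roll": 0,"jaw": 30},{"travel": [0,0,40],"roll": 0,"jaw": 30},{"travel": [0,0,15],"roll": 0,"jaw": 30},{"travel": [0,0,7],"roll": 0,"jaw": 30},{"travel": [0,0,0],"roll": 0,"jaw": 30},{"travel": [0,0,0],"roll": 0,"jaw": 30}]}}

```text
clock: 37.5
tool_pos: [0.6147, -0.2576, 0.0456]
orientation: [179.9, -0.2, 10.5]
force: [1.2, -0.1, 0.6]
opening: 0.0417
gripper_force: 29.7
```

Emit:
{"name": "apply_moves", "arguments": {"targets": [{"travel": [0,0,3],"roll": 0,"jaw": 30},{"travel": [0,0,3],"roll": 0,"jaw": 30},{"travel": [0,0,2],"roll": 0,"jaw": 30},{"travel": [0,0,1],"roll": 0,"jaw": 30},{"travel": [0,0,0],"roll": 0,"jaw": 30},{"travel": [0,0,0],"roll": 0,"jaw": 30}]}}

```text
clock: 38.1
tool_pos: [0.6136, -0.2575, 0.0354]
orientation: [180.0, -0.1, 10.4]
force: [-0.7, 1.0, 5.2]
opening: 0.041
gripper_force: 29.9
```

Emit:
{"name": "apply_moves", "arguments": {"targets": [{"travel": [0,0,0],"roll": 0,"jaw": 60},{"travel": [0,0,0],"roll": 0,"jaw": 60},{"travel": [0,0,0],"roll": 0,"jaw": 60},{"travel": [0,0,0],"roll": 0,"jaw": 60},{"travel": [0,0,-20],"roll": 0,"jaw": 60},{"travel": [0,0,-45],"roll": 0,"jaw": 60},{"travel": [0,0,-45],"roll": 0,"jaw": 60},{"travel": [0,0,-45],"roll": 0,"jaw": 60},{"travel": [0,0,-45],"roll": 0,"jaw": 60},{"travel": [0,0,-45],"roll": 0,"jaw": 60}]}}

```text
clock: 39.1
tool_pos: [0.6127, -0.2575, 0.2814]
orientation: [-180.0, -0.0, 10.4]
force: [0.9, -0.1, 0.2]
opening: 0.0601
gripper_force: 0.0
```

Emit:
{"name": "apply_moves", "arguments": {"targets": [{"travel": [-20,-30,-20],"roll": 0,"jaw": 60},{"travel": [-30,-35,-20],"roll": 0,"jaw": 60},{"travel": [-40,-10,0],"roll": 0,"jaw": 60},{"travel": [-40,-10,0],"roll": 0,"jaw": 60},{"travel": [0,0,0],"roll": 0,"jaw": 60}]}}

```text
clock: 39.6
tool_pos: [0.466, -0.1972, 0.3206]
orientation: [-180.0, -0.1, 10.4]
force: [0.9, 0.4, 0.9]
opening: 0.0597
gripper_force: 0.0
```

```bash
python3 -c "
from h import *
t=snap('top','t20.png'); s=snap('side','s20.png'); w=snap('wrist','w20.png')
f=np.vstack([t[0][90:290,120:480,::-1],np.hstack([s[0][150:340,300:440,::-1],cv2.resize(w[0][:240,:,::-1],(220,190))])]); cv2.imwrite('pics/f.png',cv2.resize(f[:,:],None,fx=1.5,fy=1.5,interpolation=2))"
```

```text
(no output)
```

View pics/f.png

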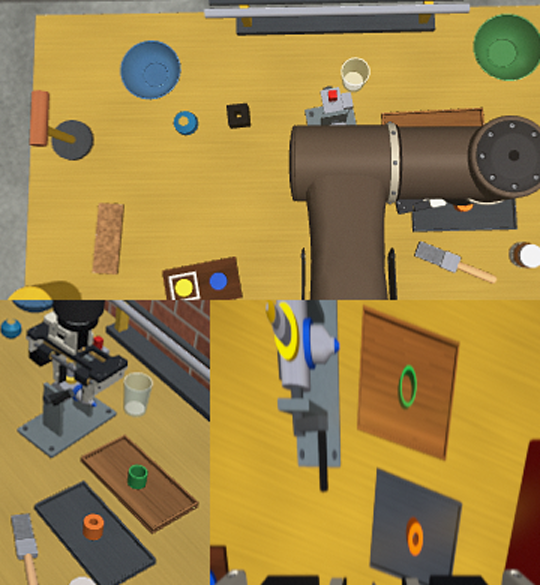

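The last picture shows green standing in the wooden tray, orange standing in the dark tray, the yellow gauge upright and the pin home. No other sleeves are on the table, so I'm handing in the job.

```bash
python3 -c "
from plant import ctrl
print(ctrl.close_job())"
```

```text
the job is handed in; nothing more can be done
None
```

The job is handed in, and its judgement was not shown: the yellow gauge is upright and locked, orange stopped short and stands in the dark steel tray, green came down to the flange and stands in the wooden tray, and no red, black or purple sleeve was seen.

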